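# Turn the thermowells end for end in the bench clamp

## Task

Slacken the clamp on the bench fixture with its ratchet lever (lift the lever off its teeth to swing it back for another stroke) until the jaw is fully open, then turn every thermowell end for end, so that its stepped-down tip lies against the end stop at the far side and its open mouth faces the front, and lay it back in a slot of the fixture. Then clamp them all tight again with the lever and finally lift the lever and park it pointing back (as nearly straight back as its teeth allow), without slackening the clamp. Do not knock the instrument, the bottle or the screwdriver that stand round the fixture.

Things in the scene. Friction and masses are not known exactly. Their poses are not given: they have to be found in the camera images.
- fixture: clamping fixture screwed to the bench: base plate 242 x 300 x 12 mm with two castellated steel bars across it, 20 mm wide, at x = -80 and +80 mm, that carry the rods in three slots along x. Slot floors at z = 40 mm, blocks between the slots up to z = 58 mm. Origin on the bench under the middle slot; x points away from the robot toward the end stop, y left, z up
- slot_right (a point): right slot (fixture y = -65 mm): the middle of a rod clamped in it, 48 mm above the bench; axes as the fixture's. Each slot is 25 mm wide: its fixed cheek lies 8 mm to the left (+y) of this axis, its other wall 17 mm to the right. From x = -44 to +44 mm a rod in it lies free for gripping, with clear space down to 23 mm above the bench and to 30 mm on each side
- slot_middle (a point): the same for the middle slot (fixture y = 0)
- slot_left (a point): the same for the left slot (fixture y = +65 mm)
- stop_face (a point): end stop: an upright plate across all three slots, from the base plate up to 58 mm above the bench; this point lies on its face toward the slots, on the middle slot's axis, at fixture x = 124 mm: a 240 mm rod that touches it has its middle 4 mm beyond (+x) the slot's point
- jaw: sprung jaw plate with two upright teeth (12 x 12 mm, up to 56 mm above the bench, at fixture x = -50 and +50 mm) to the right of each slot. As the spindle is turned from open to tight it slides 9 mm to fixture +y and its teeth press each rod left against the cheek. Open, it leaves a rod 7 mm of play. No need to touch it
- spindle (a joint): turn of the clamp's eccentric spindle, upright axis at point lever_pivot: 0 = fully open (hard stop), growing CLOCKWISE seen from above to 2.8 rad (hard stop). The jaw meets the rods near 2.0; from 2.3 up they are tight; below 0.35 it is open. It stays where left (friction 0.25 N m). A ring of 12 teeth on it, 0.524 rad apart, takes the lever
- lever (a joint): swing of the clamping lever about the same axis: 0 = pointing along fixture +x (straight back, the park position), growing CLOCKWISE seen from above to 1.25 rad (pointing right and somewhat back); stop pins at both ends. Down on the teeth it turns the spindle with it one to one (0.06 rad of play); lifted, it swings freely
- lever_lift (a joint): lift of the lever off the spindle's teeth, m: 0 = fully down and engaged, 0.012 = fully up; from 0.006 up it is clear of the teeth. A spring and its weight pull it down (4 to 6 N). It engages where lever minus spindle is a multiple of 0.524 rad; let go elsewhere, it slides into the nearest gap, but right on top of a tooth it may stay 4 mm up
- lever_grip (a point): middle of the lever's black hand grip, a rounded bar 19 mm thick and 55 mm long, nearly level, lying along the lever; 88 mm out from the lever's axis and 94 mm above the bench with the lever down; x of this frame points outward along the lever
- lever_pivot (a point): point on the upright axis of lever and spindle (fixture x = 0, y = -155 mm), 94 mm above the bench; axes as the fixture's. The lever's hub is 47 mm thick and 89 mm high
- well_a_mid (a point): thermowell, a straight steel tube 240 mm long and 16 mm thick, 0.22 kg, at first clamped in the right slot with its tip toward the front; absent in some starts. Half-way along it, on its axis; x of this frame runs along the tube toward the tip. One end, the tip, is turned down to 10 mm thick over its last 27 mm; the other is the open mouth with a 9 mm bore
- well_a_tip (a point): end of the tip of that thermowell, 120 mm from its middle, on its axis
- well_a: the same thermowell; origin and axes as point well_a_mid
- well_b_mid (a point): thermowell, a straight steel tube 240 mm long and 16 mm thick, 0.22 kg, at first clamped in the middle slot with its tip toward the front; absent in some starts. Half-way along it, on its axis; x of this frame runs along the tube toward the tip. One end, the tip, is turned down to 10 mm thick over its last 27 mm; the other is the open mouth with a 9 mm bore
- well_b_tip (a point): end of the tip of that thermowell, 120 mm from its middle, on its axis
- well_b: the same thermowell; origin and axes as point well_b_mid
- well_c_mid (a point): thermowell, a straight steel tube 240 mm long and 16 mm thick, 0.22 kg, at first clamped in the left slot with its tip toward the front; absent in some starts. Half-way along it, on its axis; x of this frame runs along the tube toward the tip. One end, the tip, is turned down to 10 mm thick over its last 27 mm; the other is the open mouth with a 9 mm bore
- well_c_tip (a point): end of the tip of that thermowell, 120 mm from its middle, on its axis
- well_c: the same thermowell; origin and axes as point well_c_mid
- check_unit: bystander: bench instrument, a box 229 x 100 x 155 mm (x, y, height), standing left of the fixture, its near side about 110 mm from the left slot; origin under its middle
- squeeze_bottle: bystander: white squeeze bottle, 47 mm thick, 134 mm high, standing to the right, behind the lever; origin under its middle
- screwdriver: bystander: screwdriver 157 mm long and 18 mm thick lying at the front right; origin under its middle

How it is judged (in metres and radians):
On the way, in this order (a step that is already met when the one before it is completed fails the run):
1. the clamp is open: spindle below 0.35 rad (value of joint spindle below 0.35 rad), for 0.2 s.
2. every thermowell lies turned round in a slot of the open clamp, tip within 14 mm of the stop (x of well_a_tip in the frame of fixture between 0.11 and 0.128 m and z of well_a_tip in the frame of fixture between 0.044 and 0.053 m and z of well_a_mid in the frame of fixture between 0.044 and 0.053 m and ((y of well_a_mid in the frame of fixture between -0.077 and -0.061 m and y of well_a_tip in the frame of fixture between -0.077 and -0.061 m) or (y of well_a_mid in the frame of fixture between -0.012 and 0.004 m and y of well_a_tip in the frame of fixture between -0.012 and 0.004 m) or (y of well_a_mid in the frame of fixture between 0.053 and 0.069 m and y of well_a_tip in the frame of fixture between 0.053 and 0.069 m)) and x of well_b_tip in the frame of fixture between 0.11 and 0.128 m and z of well_b_tip in the frame of fixture between 0.044 and 0.053 m and z of well_b_mid in the frame of fixture between 0.044 and 0.053 m and ((y of well_b_mid in the frame of fixture between -0.077 and -0.061 m and y of well_b_tip in the frame of fixture between -0.077 and -0.061 m) or (y of well_b_mid in the frame of fixture between -0.012 and 0.004 m and y of well_b_tip in the frame of fixture between -0.012 and 0.004 m) or (y of well_b_mid in the frame of fixture between 0.053 and 0.069 m and y of well_b_tip in the frame of fixture between 0.053 and 0.069 m)) and x of well_c_tip in the frame of fixture between 0.11 and 0.128 m and z of well_c_tip in the frame of fixture between 0.044 and 0.053 m and z of well_c_mid in the frame of fixture between 0.044 and 0.053 m and ((y of well_c_mid in the frame of fixture between -0.077 and -0.061 m and y of well_c_tip in the frame of fixture between -0.077 and -0.061 m) or (y of well_c_mid in the frame of fixture between -0.012 and 0.004 m and y of well_c_tip in the frame of fixture between -0.012 and 0.004 m) or (y of well_c_mid in the frame of fixture between 0.053 and 0.069 m and y of well_c_tip in the frame of fixture between 0.053 and 0.069 m)) and value of joint spindle below 0.6 rad), for 0.2 s.
3. the clamp is tight: spindle above 2.3 rad (value of joint spindle above 2.3 rad), for 0.2 s.
At the end, for the whole second after the job is handed in: every thermowell present lies level in a slot with its tip toward the end stop (tip within 14 mm of it), at rest and pressed by the jaw; spindle above 2.3 rad; lever down on its teeth and parked within 0.56 rad of straight back (one tooth) (x of well_a_tip in the frame of fixture between 0.11 and 0.128 m and z of well_a_tip in the frame of fixture between 0.044 and 0.053 m and z of well_a_mid in the frame of fixture between 0.044 and 0.053 m and ((y of well_a_mid in the frame of fixture between -0.077 and -0.061 m and y of well_a_tip in the frame of fixture between -0.077 and -0.061 m) or (y of well_a_mid in the frame of fixture between -0.012 and 0.004 m and y of well_a_tip in the frame of fixture between -0.012 and 0.004 m) or (y of well_a_mid in the frame of fixture between 0.053 and 0.069 m and y of well_a_tip in the frame of fixture between 0.053 and 0.069 m)) and linear speed of each of well_a, well_b, well_c below 0.02 m/s and contact force between jaw and well_a above 0.5 N and x of well_b_tip in the frame of fixture between 0.11 and 0.128 m and z of well_b_tip in the frame of fixture between 0.044 and 0.053 m and z of well_b_mid in the frame of fixture between 0.044 and 0.053 m and ((y of well_b_mid in the frame of fixture between -0.077 and -0.061 m and y of well_b_tip in the frame of fixture between -0.077 and -0.061 m) or (y of well_b_mid in the frame of fixture between -0.012 and 0.004 m and y of well_b_tip in the frame of fixture between -0.012 and 0.004 m) or (y of well_b_mid in the frame of fixture between 0.053 and 0.069 m and y of well_b_tip in the frame of fixture between 0.053 and 0.069 m)) and contact force between jaw and well_b above 0.5 N and x of well_c_tip in the frame of fixture between 0.11 and 0.128 m and z of well_c_tip in the frame of fixture between 0.044 and 0.053 m and z of well_c_mid in the frame of fixture between 0.044 and 0.053 m and ((y of well_c_mid in the frame of fixture between -0.077 and -0.061 m and y of well_c_tip in the frame of fixture between -0.077 and -0.061 m) or (y of well_c_mid in the frame of fixture between -0.012 and 0.004 m and y of well_c_tip in the frame of fixture between -0.012 and 0.004 m) or (y of well_c_mid in the frame of fixture between 0.053 and 0.069 m and y of well_c_tip in the frame of fixture between 0.053 and 0.069 m)) and contact force between jaw and well_c above 0.5 N and value of joint spindle above 2.3 rad and value of joint lever below 0.56 rad and value of joint lever_lift below 0.003 m); the robot touches nothing.
It fails at once if a bystander (instrument, bottle or screwdriver) is moved more than 20 mm (distance of any of check_unit, squeeze_bottle, screwdriver from where it was at the start of the episode above 0.02 m).
Of well_a, well_b, well_c only 2 to 3 are there at a start; the rules pass over those that are not, and their reading is None.
At some moment in a run one of well_a, well_b, well_c may be knocked a few centimetres aside while the robot is not near it.
It also fails if it takes over 210 s, if anything falls off the work surface, if the arm or the gripper's body presses on something with over 40 N, if the wrist force passes 120 N, or if a joint passes its speed limit or range.

## Robot

A 6-joint arm with a two-finger parallel gripper is mounted at the origin on a cart in front of the work surface, level with it; the furniture and walls round the work are solid. World frame = base frame: x ahead of the robot, y to its left, z up, the work surface at z = 0. Lengths are in m, angles in degrees, forces in N, time in s.
With the tool pointing down it reaches from about 0.375 to 0.9 m from the base axis. Payload 3.1 kg.
Tool frame: the origin (TCP) lies where the fingers leave the gripper's body, on its centre line; the fingertips stand 70 mm ahead of it and the grasp point (between the pads) lies 51 mm ahead of it; z points along the fingers, y is the line along which they close (so a half turn about z gives the same grasp; the last joint's range is limited). The gripper opens to 87 mm and grips with 3 to 60 N. Pads are 19 mm wide; open, the fingers measure 117 mm over their backs; the gripper's body (75 mm by 190 mm) begins 51 mm behind the grasp point.
Start: joints at [55.72, 30.224, 82.088, -0, 67.689, -10.227], TCP at [0.255, 0.571, 0.292] pointing down, gripper open.
Joint ranges: [-176.69, 176.69], [-43.24, 126.21], [12.49, 139.97], [-82, 262], [0, 151.66], [-163.58, 163.58]. Speed limits (degrees/s): [159.86, 159.86, 180, 180, 180, 180].

## Interface

Orientations are given as a 3x3 rotation matrix whose columns are the frame's x, y, z axes.
In Python, from rig import readout, capture, calibration, bot, look_for gives the robot as it stands. The module is installed in compiled form; this text tells all that it offers.
- The arm moves only by the shell command python3 -m pendant 'ROWS'. ROWS is JSON, a list of rows, each a list of 7 numbers: the shift along the tool's x, y, z normalised to -1 to 1, where 1 is 200 mm, then the turn, a rotation vector about the tool's x, y, z normalised to -1 to 1, where 1 is 180 degrees, then the closure, from -1 (fully open) to 1 (shut). In form: [[dx, dy, dz, ax, ay, az, grip], ...]. A call has 1 to 8 rows; each row is the pose to reach, as a shift and turn from the pose commanded when the call began, along the tool's axes at that moment, turning the shorter way round; what a row does not reach only later rows make up. A row lasts 1/10 s, in which the tool goes at most 50 mm and 8.59 degrees, less where a joint would pass 70% of its speed; a pose out of reach is approached as far as the arm can. A call with a number of a shift or a turn outside -1 to 1 is refused whole. A call with a gripper value outside its range is refused whole. The fingers move at their own pace and stop on an object; the grip force is fixed at half the most. Time passes only in rows, so rows that repeat a pose let the fingers close. It gives the time, the measured TCP pose, the force, the opening and the grip force at its end, in the units of the state.
- readout.read_state(): the state, without advancing time (a new reading comes with each control period).
- capture(name): name is "side" or "top"; returns (picture, depth): 480x640x3 uint8, red, green, blue; 480x640 float32, m along the optical axis (not along the pixel's ray), 0 where there is no reading.
- calibration(name): a dict with "mtx" (3x3 intrinsics, pixels), "T" (4x4, takes a point from camera to world coordinates). Camera axes: x right, y down, z forward; pixel columns grow to the right and rows downward; lengths in m; the calibration is good to about 2 mm. A picture is of the moment at which its call begins. calibration takes no time and is no camera call.
- bot.hand_in(): hands the job in; it is judged then, once.
Trained networks look in the newest picture that a camera, given by its name, has taken for a name from the list of things; names that differ only in an ending like _2 or _b are one class to them, and where a whole thing is asked for, a point or a joint stands for the part that bears it (a point fixed in the world has none). Each returns a list of dicts, best first, with "conf" (0 to 1); they miss things now and then, are a little off and sometimes report something else, mostly with a low value. They report only what shows in the picture. A call takes as long as a camera call.
- look_for(thing, camera): "extent" ([left, top, right, bottom] in pixels, round what is visible of it).
The state is a dict: "time_s": time; "joint_positions": joint angles; "qvel": joint speeds; "tau": joint torques, N m; "position": TCP position; "tcp_rot": TCP orientation; "force": force on the tool from outside, world axes, zero at the start; "moment": the same for the moment, N m; "opening": opening from 0.0 (shut) to 1.0 (fully open); "grasp_force": force on a finger pad.
Only numpy, scipy, OpenCV 4.12 (cv2) and the standard library are available. Lean on these libraries where they do the work, as an engineer would, in place of code of your own. Each camera call takes 0.05 s, during which the arm holds its last target. There are 200 camera calls.

## Working session

There is one attempt and no reset: what is moved stays moved. The work goes in short steps, Python scripts to look and compute and a shell command to move; the robot and the scene stay as the last step left them, time stands still between calls to the robot, and variables do not carry over. Pictures are saved under pics/ and viewed, at most 14 in all, crops included, and the job is handed in when it is done.

```bash
mkdir -p pics; ls; python3 - <<'E'
from rig import readout,capture,calibration,look_for
import cv2,numpy as np
np.set_printoptions(precision=4,suppress=True)
for c in("top","side"):
    p,d=capture(c); cv2.imwrite(f"pics/{c}0.png",p[:,:,::-1]); np.save(f"{c}0.npy",d)
    print(c,calibration(c)["mtx"].tolist(),calibration(c)["T"])
    for t in("fixture","lever","lever_grip","well_a","check_unit","squeeze_bottle","screwdriver","jaw"):
        print(t,[(np.round(r["extent"]).tolist(),round(r["conf"],2)) for r in look_for(t,c)][:4])
s=readout.read_state();print(s)
E
```

```text
pics
top [[590.8132761180651, 0.0, 320.74665898019487], [0.0, 590.8132761180651, 239.9846507656538], [0.0, 0.0, 1.0]] [[ 0.0134 -0.9961  0.0872  0.4606]
 [-0.9999 -0.0133  0.0016  0.0916]
 [-0.0005 -0.0872 -0.9962  1.2784]
 [ 0.      0.      0.      1.    ]]
fixture [([239.0, 168.0, 386.0, 288.0], 0.85)]
lever [([351.0, 177.0, 377.0, 242.0], 0.63)]
lever_grip [([358.0, 175.0, 378.0, 242.0], 0.57)]
well_a [([285.0, 180.0, 295.0, 295.0], 0.89), ([313.0, 179.0, 328.0, 293.0], 0.82)]
check_unit [([138.0, 187.0, 210.0, 308.0], 0.65)]
squeeze_bottle [([427.0, 172.0, 455.0, 200.0], 0.83), ([313.0, 176.0, 330.0, 295.0], 0.18)]
screwdriver [([395.0, 290.0, 468.0, 304.0], 0.58), ([316.0, 178.0, 326.0, 294.0], 0.55), ([354.0, 176.0, 377.0, 241.0], 0.49)]
jaw [([257.0, 203.0, 337.0, 266.0], 0.93)]
side [[473.4972763077905, 0.0, 322.00744399121226], [0.0, 473.4972763077905, 234.42887039107774], [0.0, 0.0, 1.0]] [[-0.9981  0.0333 -0.0516  0.5994]
 [ 0.0612  0.599  -0.7984  0.8287]
 [ 0.0044 -0.8001 -0.5999  0.6512]
 [ 0.      0.      0.      1.    ]]
fixture [([241.0, 207.0, 368.0, 343.0], 0.65), 
[... 351 characters left out ...]
 360.0, 227.0], 0.55), ([248.0, 247.0, 365.0, 263.0], 0.36)]
jaw [([284.0, 243.0, 349.0, 315.0], 0.84), ([248.0, 269.0, 374.0, 289.0], 0.47)]
{'time_s': 0.9, 'joint_positions': array([ 55.719 ,  30.2226,  82.0875,  -0.0008,  67.6934, -10.2299]), 'qvel': array([ 0.0046, -0.0431, -0.0055,  0.0276, -0.0089,  0.0134]), 'tau': array([ -0.0004, -44.0008, -17.6983,   0.0633,   0.0503,  -0.    ]), 'position': array([0.2547, 0.5707, 0.2923]), 'tcp_rot': array([[-0.9132,  0.4075, -0.    ],
       [ 0.4075,  0.9132, -0.0001],
       [-0.    , -0.0001, -1.    ]]), 'force': array([-0.3254, -0.6145, -0.4736]), 'moment': array([ 0.029 ,  0.0582, -0.0085]), 'grasp_force': 0.0, 'opening': 1.0023054424860225}
```

```bash
python3 - <<'E'
import cv2
a=cv2.imread("pics/top0.png")[150:320,120:480]; cv2.imwrite("pics/v1.png",cv2.resize(a,None,fx=2.2,fy=2.2,interpolation=2))
E
```

```text
(no output)
```

View pics/v1.png

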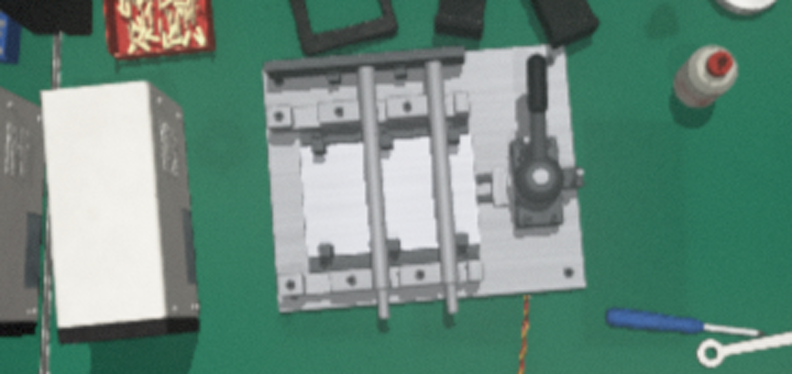

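The crop shows wells only in the middle slot (crop px 366,68 to 384,318) and right slot (433,62 to 452,312), tips to the front. The left slot is empty. The lever points back, with its grip at about (537,83) and hub at (540,178).

```bash
cat > h.py <<'E'
import numpy as np,cv2
from rig import readout,capture,calibration,look_for
np.set_printoptions(precision=4,suppress=True)
def cloud(c,d):
    k=calibration(c);K=k["mtx"];T=k["T"];v,u=np.mgrid[:480,:640]
    P=np.stack([(u-K[0,2])/K[0,0]*d,(v-K[1,2])/K[1,1]*d,d],-1)
    return P@T[:3,:3].T+T[:3,3]
def ray(c,u,v,z):
    k=calibration(c);K=k["mtx"];T=k["T"]
    r=T[:3,:3]@np.array([(u-K[0,2])/K[0,0],(v-K[1,2])/K[1,1],1]);o=T[:3,3]
    return o+r*(z-o[2])/r[2]
E
python3 - <<'E'
from h import *
import os
d=np.load("top0.npy");W=cloud("top",d)
c=lambda x,y:(120+x/2.2,150+y/2.2)
for n,p in dict(bl=(263,62),br=(565,45),fr=(585,287),fl=(280,312)).items(): print(n,ray("top",*c(*p),.012)[:2])
for n,a,b in(("mid",(366,68),(384,318)),("right",(433,62),(452,312))):
    pa,pb=ray("top",*c(*a),.05),ray("top",*c(*b),.05);print(n,pa[:2],pb[:2],np.linalg.norm(pa-pb))
    L=(pa-pb)/np.linalg.norm(pa-pb);q=W-pb; s=q@L; t=q@np.array([-L[1],L[0],0])
    m=(s>.09)&(s<.16)&(abs(t)<.013)&(W[...,2]>.045)&(W[...,2]<.07)
    X=W[m];print(m.sum(),X.mean(0),np.percentile(X[:,2],95)); f=cv2.fitLine(X[:,:2].astype(np.float32),cv2.DIST_L2,0,.01,.01).ravel();print(f, np.degrees(np.arctan(f[1]/f[0])))
for n,p in dict(knob=(540,175),grip=(537,83),gripend=(536,56),arm=(539,125)).items():
    u,v=map(round,c(*p)); print(n,u,v,W[v,u])
# grip points by height
gx=W[...,2]; m=np.zeros(gx.shape,bool); m[165:202,355:375]=1; m&=(gx>.075)&(gx<.13)
print("grip",W[m].mean(0),W[m].min(0),W[m].max(0),m.sum());f=cv2.fitLine(W[m][:,:2].astype(np.float32),cv2.DIST_L2,0,.01,.01).ravel();print(np.degrees(np.arctan(f[1]/f[0])))
E
```

```text
bl [0.7039 0.2718]
br [ 0.7248 -0.0262]
fr [ 0.4865 -0.0469]
fl [0.4583 0.249 ]
mid [0.6921 0.1676] [0.4541 0.1463] 0.23894376375954363
252 [0.5784 0.1583 0.0535] 0.05830254957184161
[0.9954 0.0953 0.5784 0.1583] 5.4683537
right [0.6987 0.1036] [0.4605 0.0824] 0.23912100753953894
254 [0.5851 0.0941 0.0536] 0.05846179634231028
[0.9951 0.0987 0.5851 0.0941] 5.6627526
knob 365 230 [0.5863 0.0042 0.088 ]
grip 364 188 [0.6694 0.008  0.1046]
gripend 364 175 [0.6952 0.0084 0.1082]
arm 365 207 [0.6329 0.0047 0.0913]
grip [0.671  0.0087 0.1004] [ 0.6444 -0.0011  0.088 ] [0.6995 0.018  0.1082] 251
3.9970279
```

```bash
cat >> h.py <<'E'
import json
from scipy.spatial.transform import Rotation as Ro
O=np.array([.5695,.1566]);YAW=5.3
_r=np.radians(YAW);FX=np.array([np.cos(_r),np.sin(_r)]);FY=np.array([-FX[1],FX[0]])
PIV=O-.155*FY
def F(x,y): return O+x*FX+y*FY
def rot(ya): # tool down, y axis at angle ya
    a=np.radians(ya); y=np.array([np.cos(a),np.sin(a),0]); z=np.array([0,0,-1.]); return np.stack([np.cross(y,z),y,z],1)
def lev(th,lift=0,r=.088,g=1): # lever angle rad -> goal
    a=_r-th; p=PIV+r*np.array([np.cos(a),np.sin(a)]); return (*p,.147+lift,np.degrees(a)+90,g)
def plan(goals,start=None,vmax=.042,wmax=7.5):
    """goals: (x,y,z,yangle,grip[,holdrows]); prints rows, calls of <=8"""
    s=readout.read_state()
    p,R=(np.array(s["position"]),np.array(s["tcp_rot"])) if start is None else (np.array(start[:3],float),rot(start[3]))
    rows=[]
    for g in goals:
        q=np.array(g[:3],float);Q=rot(g[3]);rv=Ro.from_matrix(R.T@Q).as_rotvec()
        n=int(max(1,np.ceil(np.linalg.norm(q-p)/vmax-1e-6),np.ceil(np.degrees(np.linalg.norm(rv))/wmax-1e-6)))
        for i in range(1,n+1): rows.append((p+(q-p)*i/n,R@Ro.from_rotvec(rv*i/n).as_matrix(),g[4]))
        rows+=[rows[-1]]*(g[5] if len(g)>5 else 0)
        p,R=q,Q
    p0,R0=(np.array(s["position"]),np.array(s["tcp_rot"])) if start is None else (np.array(start[:3],float),rot(start[3]))
    while rows:
        n=8
        while True:
            c=rows[:n];o=[np.r_[R0.T@(a-p0)/.2,Ro.from_matrix(R0.T@B).as_rotvec()/np.pi,g] for a,B,g in c]
            if np.abs(np.array(o)[:,:6]).max()<=1: break
            n-=1
        print(json.dumps(np.round(o,3).tolist()).replace(" ","").replace("-0.0,","0,").replace(".0,",",").replace(".0]","]"));p0,R0=c[-1][0],c[-1][1];rows=rows[len(c):]
def st():
    s=readout.read_state();R=s["tcp_rot"];print("t",round(s["time_s"],1),"pos",s["position"],"ya",round(np.degrees(np.arctan2(R[1,1],R[0,1])),2),"F",s["force"],"open",round(s["opening"],3),"gf",s["grasp_force"])
E
python3 - <<'E'
from h import *
print(PIV,lev(.02),ray("top",440,184,.13))
g=lev(.02)
plan([(g[0],g[1],.27,g[3],-.2),(g[0],g[1],.148,g[3],-.2,1)],vmax=.048)
E
```

```text
[0.5838 0.0023] (np.float64(0.6715862517198967), np.float64(0.008637299169094578), 0.147, np.float64(94.15408440973836), 1) [ 0.6749 -0.1397  0.13  ]
[[-0.203,-0.114,0.007,0,0,-0.01,-0.2],[-0.407,-0.229,0.015,0,0,-0.021,-0.2],[-0.61,-0.343,0.022,0,0,-0.031,-0.2],[-0.813,-0.458,0.03,0,0,-0.042,-0.2]]
[[-0.187,-0.14,0.007,0,0,-0.01,-0.2],[-0.373,-0.28,0.015,0,0,-0.021,-0.2],[-0.56,-0.42,0.022,0,0,-0.031,-0.2],[-0.746,-0.56,0.03,0,0,-0.042,-0.2],[-0.933,-0.7,0.037,0,0,-0.052,-0.2]]
[[-0.161,-0.169,0.007,0,0,-0.01,-0.2],[-0.322,-0.337,0.015,0,0,-0.021,-0.2],[-0.483,-0.506,0.022,0,0,-0.031,-0.2],[-0.645,-0.675,0.03,0,0,-0.042,-0.2],[-0.806,-0.843,0.037,0,0,-0.052,-0.2]]
[[-0.131,-0.193,0.007,0,0,-0.01,-0.2],[-0.131,-0.193,0.211,0,0,-0.01,-0.2],[-0.131,-0.193,0.414,0,0,-0.01,-0.2],[-0.131,-0.193,0.617,0,0,-0.01,-0.2],[-0.131,-0.193,0.617,0,0,-0.01,-0.2]]
```

```bash
python3 -m pendant '[[-0.4,-0.23,0.015,0,0,-0.02,-0.2],[-0.4,-0.23,0.015,0,0,-0.02,-0.2],[-0.81,-0.46,0.03,0,0,-0.04,-0.2],[-0.81,-0.46,0.03,0,0,-0.04,-0.2]]' >/dev/null
python3 -m pendant '[[-0.93,-0.7,0.037,0,0,-0.052,-0.2],[-0.93,-0.7,0.037,0,0,-0.052,-0.2],[-0.93,-0.7,0.037,0,0,-0.052,-0.2],[-0.93,-0.7,0.037,0,0,-0.052,-0.2],[-0.93,-0.7,0.037,0,0,-0.052,-0.2]]'
python3 -m pendant '[[-0.8,-0.84,0.037,0,0,-0.052,-0.2],[-0.8,-0.84,0.037,0,0,-0.052,-0.2],[-0.8,-0.84,0.037,0,0,-0.052,-0.2],[-0.8,-0.84,0.037,0,0,-0.052,-0.2],[-0.8,-0.84,0.037,0,0,-0.052,-0.2],[-0.8,-0.84,0.037,0,0,-0.052,-0.2]]'
python3 - <<'E'
from h import *
st(); p,d=capture("top");cv2.imwrite("pics/t1.png",p[:,:,::-1])
g=lev(.02)
plan([(g[0],g[1],.27,g[3],-.2),(g[0],g[1],.148,g[3],-.2,1)],vmax=.048)
E
```

```text
time_s: 1.8
position: [0.5043, 0.2303, 0.279]
tcp_rot: [[-0.991, 0.132, 0.001], [0.132, 0.991, -0.0], [-0.001, -0.0, -1.0]]
force: [0.9, 0.5, 0.2]
opening: 0.601
grasp_force: 0.0
time_s: 2.4
position: [0.6424, 0.0406, 0.2713]
tcp_rot: [[-1.0, -0.027, 0.003], [-0.027, 1.0, -0.002], [-0.003, -0.002, -1.0]]
force: [-0.3, 0.4, 0.7]
opening: 0.599
grasp_force: 0.0
t 2.4 pos [0.6424 0.0406 0.2713] ya 91.57 F [-0.2553  0.39    0.7061] open 0.599 gf 0.0
[[-0.151,-0.176,0.005,0,0,-0.014,-0.2],[-0.15,-0.176,0.209,0,0,-0.014,-0.2],[-0.15,-0.176,0.412,0,0,-0.014,-0.2],[-0.15,-0.176,0.615,0,0,-0.014,-0.2],[-0.15,-0.176,0.615,0,0,-0.014,-0.2]]
```

```bash
python3 -m pendant '[[-0.13,-0.19,0,0,0,-0.014,-0.2],[-0.13,-0.19,0,0,0,-0.014,-0.2],[-0.13,-0.19,0,0,0,-0.014,-0.2],[-0.13,-0.19,0,0,0,-0.014,-0.2]]' >/dev/null
python3 - <<'E'
from h import *
st()
g=lev(.02)
plan([(g[0],g[1],.148,g[3],-.2,1)],vmax=.048)
E
```

```text
t 2.9 pos [0.6654 0.0098 0.2713] ya 94.45 F [-1.1366 -0.3494  0.5851] open 0.602 gf 0.0
[[-0.01,-0.003,0.205,0,0,0.001,-0.2],[-0.021,-0.006,0.411,0,0,0.001,-0.2],[-0.031,-0.009,0.616,0,-0.001,0.002,-0.2],[-0.031,-0.009,0.616,0,-0.001,0.002,-0.2]]
```

```bash
python3 -m pendant '[[-0.02,-0.006,0.3,0,0,0,-0.2],[-0.03,-0.006,0.5,0,0,0,-0.2],[-0.03,-0.006,0.615,0,0,0,-0.2],[-0.03,-0.006,0.615,0,0,0,-0.2],[-0.03,-0.006,0.615,0,0,0,-0.2]]'>/dev/null; python3 -c "from h import *;st()"
python3 -m pendant '[[0,0,0,0,0,0,1],[0,0,0,0,0,0,1],[0,0,0,0,0,0,1],[0,0,0,0,0,0,1],[0,0,0,0,0,0,1],[0,0,0,0,0,0,1]]'
python3 -c "from h import *;st();g=capture('side');cv2.imwrite('pics/v2.png',cv2.resize(g[0][140:300,220:420,::-1],None,fx=3,fy=3))"
```

```text
t 3.4 pos [0.6724 0.0086 0.1489] ya 94.46 F [0.6053 0.0985 1.1062] open 0.6 gf 0.0
time_s: 3.95
position: [0.6727, 0.0077, 0.1489]
tcp_rot: [[-0.997, -0.076, 0.001], [-0.076, 0.997, 0.001], [-0.001, 0.001, -1.0]]
force: [0.0, 1.7, 2.1]
opening: 0.209
grasp_force: 29.9
t 4.0 pos [0.6727 0.0077 0.1489] ya 94.34 F [0.0398 1.7162 2.0972] open 0.209 gf 29.89178091287613
```

View pics/v2.png

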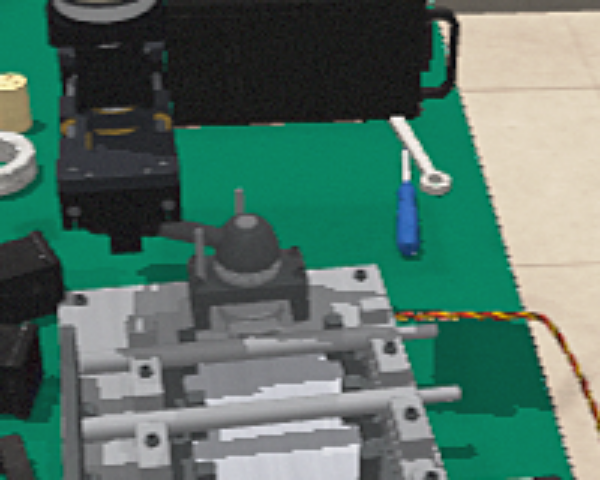

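```bash
python3 -m pendant '[[0,0,-0.03,0,0,0,1],[0,0,-0.055,0,0,0,1],[0,0,-0.055,0,0,0,1]]'
python3 - <<'E'
from h import *
st();r=.089
plan([lev(t,.012,r) for t in np.linspace(.03,1.07,11)[1:]])
E
```

```text
time_s: 4.3
position: [0.6727, 0.0077, 0.1595]
tcp_rot: [[-0.997, -0.076, 0.0], [-0.076, 0.997, 0.0], [-0.0, 0.0, -1.0]]
force: [2.0, 1.8, -4.7]
opening: 0.207
grasp_force: 29.9
t 4.3 pos [0.6727 0.0077 0.1595] ya 94.37 F [ 2.0003  1.83   -4.7455] open 0.207 gf 29.89570051431656
[[0.003,-0.046,0.003,0,0,0.038,1],[0.011,-0.091,0.003,0,0,0.071,1],[0.023,-0.136,0.003,0,0,0.104,1],[0.04,-0.179,0.003,0,0,0.137,1],[0.062,-0.22,0.002,0,0,0.17,1],[0.087,-0.258,0.002,0,0,0.203,1],[0.117,-0.294,0.002,0,0,0.236,1],[0.15,-0.326,0.002,0,0,0.269,1]]
[[0.002,-0.046,0,0,0,0.033,1],[0.01,-0.092,0,0,0,0.066,1]]
```

```bash
python3 -m pendant '[[0.003,-0.046,0,0,0,0.038,1],[0.011,-0.091,0,0,0,0.071,1],[0.023,-0.136,0,0,0,0.104,1],[0.04,-0.179,0,0,0,0.137,1],[0.062,-0.22,0,0,0,0.17,1],[0.087,-0.258,0,0,0,0.203,1],[0.117,-0.294,0,0,0,0.236,1],[0.15,-0.326,0,0,0,0.269,1]]'
python3 -m pendant '[[0.002,-0.046,0,0,0,0.033,1],[0.01,-0.092,0,0,0,0.066,1],[0.01,-0.092,0,0,0,0.066,1]]'
python3 - <<'E'
from h import *
st();p=readout.read_state()["position"][:2]-PIV;print(np.linalg.norm(p),_r-np.arctan2(p[1],p[0]),lev(1.07,.012,.089))
E
```

```text
time_s: 5.1
position: [0.6462, -0.0584, 0.1583]
tcp_rot: [[-0.715, 0.7, -0.004], [0.699, 0.715, 0.004], [0.005, 0.0, -1.0]]
force: [1.4, 6.6, -4.4]
opening: 0.204
grasp_force: 30.2
time_s: 5.4
position: [0.6316, -0.0696, 0.1584]
tcp_rot: [[-0.556, 0.831, -0.004], [0.831, 0.556, 0.006], [0.007, 0.0, -1.0]]
force: [1.0, 9.3, -5.2]
opening: 0.213
grasp_force: 30.5
t 5.4 pos [ 0.6316 -0.0696  0.1584] ya 33.77 F [ 0.9757  9.2611 -5.2261] open 0.213 gf 30.533551275730133Traceback (most recent call last):
  File "<stdin>", line 2, in <module>
NameError: name '_r' is not defined
```

```bash
sed -i 's/import json/import json\n__all__=None/; s/__all__=None//' h.py; sed -i 's/_r\b/YR/g' h.py
python3 -m pendant '[[0,0,0.03,0,0,0,1],[0,0,0.055,0,0,0,1],[0,0,0.055,0,0,0,1]]'
python3 - <<'E'
from h import *
st()
p=readout.read_state()["position"][:2]-PIV;print(np.linalg.norm(p),YR-np.arctan2(p[1],p[0]))
plan([lev(t,.0005,.088) for t in np.linspace(1.07,0.0,11)[1:]])
E
```

```text
time_s: 5.7
position: [0.6326, -0.0689, 0.1489]
tcp_rot: [[-0.559, 0.829, -0.002], [0.829, 0.559, 0.005], [0.006, 0.001, -1.0]]
force: [-0.2, 8.1, 3.0]
opening: 0.205
grasp_force: 30.2
t 5.7 pos [ 0.6326 -0.0689  0.1489] ya 33.97 F [-0.204   8.119   2.9969] open 0.205 gf 30.1908141374588
0.08630329358991863 1.062437145973058
[[-0.006,0.044,0.007,0,-0.002,-0.034,1],[0.002,0.09,0.007,0.001,-0.002,-0.068,1],[0.014,0.136,0.007,0.001,-0.002,-0.102,1],[0.031,0.179,0.007,0.001,-0.002,-0.136,1],[0.053,0.221,0.007,0.001,-0.002,-0.17,1],[0.079,0.26,0.008,0.001,-0.002,-0.204,1],[0.109,0.296,0.008,0.001,-0.002,-0.239,1],[0.143,0.329,0.008,0.001,-0.002,-0.273,1]]
[[0.003,0.047,0,0,0,-0.034,1],[0.01,0.093,0,0,0,-0.068,1]]
```

```bash
python3 -m pendant '[[0,0.044,0,0,0,-0.034,1],[0.005,0.09,0,0,0,-0.068,1],[0.016,0.136,0,0,0,-0.102,1],[0.033,0.179,0,0,0,-0.136,1],[0.055,0.221,0,0,0,-0.17,1],[0.081,0.26,0,0,0,-0.204,1],[0.111,0.296,0,0,0,-0.239,1],[0.145,0.329,0,0,0,-0.273,1]]'
python3 -m pendant '[[0.003,0.047,0,0,0,-0.034,1],[0.01,0.093,0,0,0,-0.068,1],[0.01,0.093,0,0,0,-0.068,1]]'
python3 - <<'E'
from h import *
st()
p=readout.read_state()["position"][:2]-PIV;print(np.linalg.norm(p),YR-np.arctan2(p[1],p[0]))
E
```

```text
time_s: 6.5
position: [0.6717, -0.0105, 0.149]
tcp_rot: [[-0.993, 0.115, -0.0], [0.115, 0.993, 0.0], [0.0, 0.0, -1.0]]
force: [-0.3, 0.4, 0.8]
opening: 0.211
grasp_force: 30.5
time_s: 6.8
position: [0.6725, 0.0087, 0.149]
tcp_rot: [[-0.995, -0.096, 0.002], [-0.096, 0.995, -0.0], [-0.002, -0.0, -1.0]]
force: [2.0, 1.5, -0.5]
opening: 0.209
grasp_force: 30.1
t 6.8 pos [0.6725 0.0087 0.149 ] ya 95.5 F [ 1.971   1.4644 -0.4678] open 0.209 gf 30.05768448114395
0.08895244208354777 0.020427352749048888
```

```bash
python3 -m pendant '[[0,0,-0.03,0,0,0,1],[0,0,-0.055,0,0,0,1],[0,0,-0.055,0,0,0,1]]'
python3 -m pendant '[[0.003,-0.046,0,0,0,0.038,1],[0.011,-0.091,0,0,0,0.071,1],[0.023,-0.136,0,0,0,0.104,1],[0.04,-0.179,0,0,0,0.137,1],[0.062,-0.22,0,0,0,0.17,1],[0.087,-0.258,0,0,0,0.203,1],[0.117,-0.294,0,0,0,0.236,1],[0.15,-0.326,0,0,0,0.269,1]]' >/dev/null
python3 -m pendant '[[0.002,-0.046,0,0,0,0.033,1],[0.01,-0.092,0,0,0,0.066,1],[0.01,-0.092,0,0,0,0.066,1]]' |tail -4
python3 - <<'E'
from h import *
st()
p=readout.read_state()["position"][:2]-PIV;print(np.linalg.norm(p),YR-np.arctan2(p[1],p[0]))
print(lev(1.07,.012,.088))
E
```

```text
time_s: 7.1
position: [0.6725, 0.0082, 0.1597]
tcp_rot: [[-0.996, -0.092, 0.002], [-0.092, 0.996, 0.001], [-0.002, 0.001, -1.0]]
force: [4.7, 4.6, -4.8]
opening: 0.207
grasp_force: 30.1
tcp_rot: [[-0.569, 0.822, -0.005], [0.822, 0.569, 0.007], [0.009, -0.0, -1.0]]
force: [3.1, 10.5, -5.2]
opening: 0.212
grasp_force: 31.0
t 8.2 pos [ 0.6318 -0.0696  0.1581] ya 34.71 F [ 3.1116 10.535  -5.1877] open 0.212 gf 31.044960916042328
0.08643033679449479 1.074393922185489
(np.float64(0.6330181599999528), np.float64(-0.07069820304356506), 0.159, np.float64(33.993515921001915), 1)
```

Lower, stroke back, and check.

```bash
python3 -m pendant '[[0,0,0.03,0,0,0,1],[0,0,0.052,0,0,0,1],[0,0,0.052,0,0,0,1]]'
python3 -m pendant '[[0,0.044,0,0,0,-0.034,1],[0.005,0.09,0,0,0,-0.068,1],[0.016,0.136,0,0,0,-0.102,1],[0.033,0.179,0,0,0,-0.136,1],[0.055,0.221,0,0,0,-0.17,1],[0.081,0.26,0,0,0,-0.204,1],[0.111,0.296,0,0,0,-0.239,1],[0.145,0.329,0,0,0,-0.273,1]]' | tail -4
python3 -m pendant '[[0.003,0.047,0,0,0,-0.034,1],[0.01,0.093,0,0,0,-0.066,1],[0.01,0.093,0,0,0,-0.066,1]]' |tail -4
python3 - <<'E'
from h import *
st()
p=readout.read_state()["position"][:2]-PIV;print(np.linalg.norm(p),YR-np.arctan2(p[1],p[0]))
g=capture('top');cv2.imwrite('pics/v3.png',cv2.resize(g[0][160:310,230:390,::-1],None,fx=4,fy=4,interpolation=2))
E
```

```text
time_s: 8.5
position: [0.6327, -0.0691, 0.1489]
tcp_rot: [[-0.572, 0.82, -0.004], [0.82, 0.572, 0.006], [0.008, 0.0, -1.0]]
force: [0.3, 9.5, 0.2]
opening: 0.215
grasp_force: 30.7
tcp_rot: [[-0.995, 0.099, 0.001], [0.099, 0.995, 0.001], [-0.001, 0.001, -1.0]]
force: [3.0, 1.8, -2.3]
opening: 0.209
grasp_force: 30.9
tcp_rot: [[-0.994, -0.108, 0.003], [-0.108, 0.994, 0.0], [-0.003, -0.0, -1.0]]
force: [4.6, 1.9, -4.6]
opening: 0.212
grasp_force: 30.2
t 9.6 pos [0.6724 0.0091 0.1491] ya 96.18 F [ 4.5848  1.9184 -4.613 ] open 0.212 gf 30.217013955116272
0.08884599166350522 0.01575824173978177
```

View pics/v3.png

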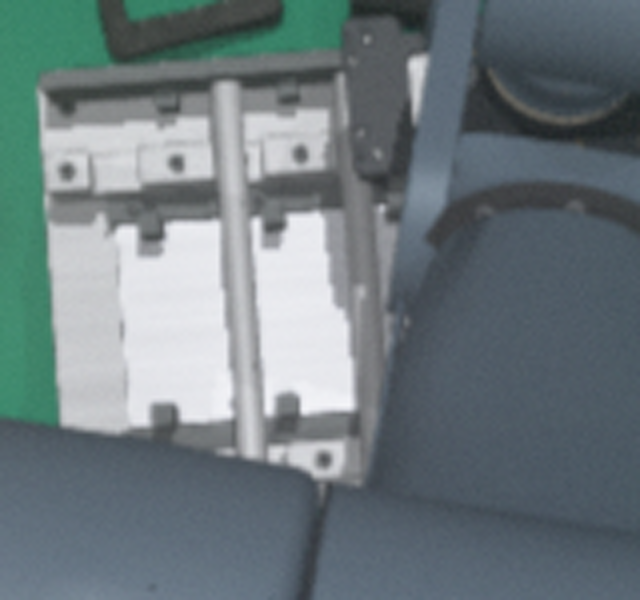

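```bash
python3 -m pendant '[[0,0,-0.03,0,0,0,1],[0,0,-0.055,0,0,0,1],[0,0,-0.055,0,0,0,1]]' >/dev/null
python3 -m pendant '[[0.003,-0.046,0,0,0,0.038,1],[0.011,-0.091,0,0,0,0.071,1],[0.023,-0.136,0,0,0,0.104,1],[0.04,-0.179,0,0,0,0.137,1],[0.062,-0.225,0,0,0,0.172,1],[0.062,-0.225,0,0,0,0.172,1]]' |tail -4
python3 -c "
from h import *
st();p=readout.read_state()['position'][:2]-PIV;print(np.linalg.norm(p),YR-np.arctan2(p[1],p[0]))"
python3 -m pendant '[[0,0,0.03,0,0,0,1],[0,0,0.053,0,0,0,1],[0,0,0.053,0,0,0,1]]'
python3 - <<'E'
from h import *
st()
p=readout.read_state()["position"][:2]-PIV;print(np.linalg.norm(p),YR-np.arctan2(p[1],p[0]))
plan([lev(t,.002,.0885) for t in np.linspace(.54,0.0,6)[1:]])
E
```

```text
tcp_rot: [[-0.905, 0.425, -0.003], [0.425, 0.905, 0.004], [0.004, 0.002, -1.0]]
force: [1.2, 6.8, -5.0]
opening: 0.214
grasp_force: 30.9
t 10.6 pos [ 0.6624 -0.0374  0.1589] ya 64.86 F [ 1.2356  6.7887 -5.0042] open 0.214 gf 30.889943540096283
0.08807269289414248 0.5597596357654632
time_s: 10.85
position: [0.6629, -0.0365, 0.149]
tcp_rot: [[-0.907, 0.421, -0.002], [0.421, 0.907, 0.003], [0.003, 0.002, -1.0]]
force: [0.9, 5.8, -3.3]
opening: 0.208
grasp_force: 30.7
t 10.8 pos [ 0.6629 -0.0365  0.149 ] ya 65.1 F [ 0.891   5.8131 -3.286 ] open 0.208 gf 30.660187304019928
0.0880779255545104 0.5486693544961697
[[0,0.052,0,0.001,-0.001,-0.03,1],[0.007,0.099,0,0.001,-0.001,-0.065,1],[0.019,0.145,0,0.001,-0.001,-0.099,1],[0.036,0.19,0.001,0.001,-0.001,-0.133,1],[0.058,0.232,0.001,0.001,-0.001,-0.168,1]]
```

```bash
python3 -m pendant '[[0,0,0.01,0,0,0,1],[0,0,0.01,0,0,0,1]]'
python3 -m pendant '[[0,0.05,0,0,0,-0.03,1],[0.007,0.099,0,0,0,-0.065,1],[0.019,0.145,0,0,0,-0.099,1],[0.036,0.19,0,0,0,-0.133,1],[0.058,0.23,0,0,0,-0.168,1],[0.058,0.23,0,0,0,-0.168,1]]'
python3 - <<'E'
from h import *
st()
p=readout.read_state()["position"][:2]-PIV;print(np.linalg.norm(p),YR-np.arctan2(p[1],p[0]))
E
```

```text
time_s: 11.05
position: [0.663, -0.0364, 0.1488]
tcp_rot: [[-0.907, 0.421, -0.002], [0.421, 0.907, 0.003], [0.003, 0.002, -1.0]]
force: [-1.3, 6.1, 6.0]
opening: 0.212
grasp_force: 30.6
time_s: 11.65
position: [0.6727, 0.0091, 0.1488]
tcp_rot: [[-0.995, -0.096, 0.001], [-0.096, 0.995, -0.001], [-0.001, -0.001, -1.0]]
force: [-0.4, 0.4, 5.0]
opening: 0.212
grasp_force: 30.0
t 11.7 pos [0.6727 0.0091 0.1488] ya 95.53 F [-0.4498  0.4348  5.0489] open 0.212 gf 29.997694194316864
0.08913516247137486 0.01619816417335551
```

```bash
python3 -m pendant '[[0,0,0,0,0,0,0.1],[0,0,0,0,0,0,0.1],[0,0,0,0,0,0,0.1],[0,0,-0.25,0,0,0,0.1],[0,0,-0.5,0,0,0,0.1],[0,0,-0.72,0,0,0,0.1],[0,0,-0.72,0,0,0,0.1]]'|tail -5
python3 -m pendant '[[0.3,0.5,0,0,0,0,0.36],[0.3,0.5,0,0,0,0,0.36],[0.5,1,0,0,0,0,0.36],[0.5,1,0,0,0,0,0.36],[0.5,1,0,0,0,0,0.36]]' >/dev/null
python3 -m pendant '[[0.6,0.7,0,0,0,0,0.36],[0.6,0.7,0,0,0,0,0.36],[0.6,0.7,0,0,0,0,0.36],[0.6,0.7,0,0,0,0,0.36],[0.6,0.7,0,0,0,0,0.36]]'
python3 - <<'E'
from h import *
st()
p,d=capture('top');np.save("top1.npy",d);cv2.imwrite('pics/t4.png',p[:,:,::-1]);cv2.imwrite('pics/v4.png',cv2.resize(p[150:320,200:400,::-1],None,fx=4,fy=3.5,interpolation=2))
print([(np.round(r["extent"]).tolist(),round(r["conf"],2)) for r in look_for("well_a","top")][:4])
E
```

```text
position: [0.6758, 0.0081, 0.299]
tcp_rot: [[-0.995, -0.095, 0.014], [-0.095, 0.995, -0.003], [-0.014, -0.004, -1.0]]
force: [0.6, -0.6, -0.2]
opening: 0.449
grasp_force: 0.0
time_s: 13.35
position: [0.4167, 0.3282, 0.2903]
tcp_rot: [[-0.995, -0.1, -0.005], [-0.1, 0.995, -0.001], [0.005, -0.001, -1.0]]
force: [0.5, -0.1, 0.4]
opening: 0.318
grasp_force: 0.0
t 13.3 pos [0.4167 0.3282 0.2903] ya 95.73 F [ 0.5243 -0.0568  0.3544] open 0.318 gf 0.0
[([312.0, 179.0, 328.0, 290.0], 0.9), ([285.0, 177.0, 295.0, 295.0], 0.75), ([426.0, 172.0, 455.0, 198.0], 0.21)]
```

View pics/v4.png

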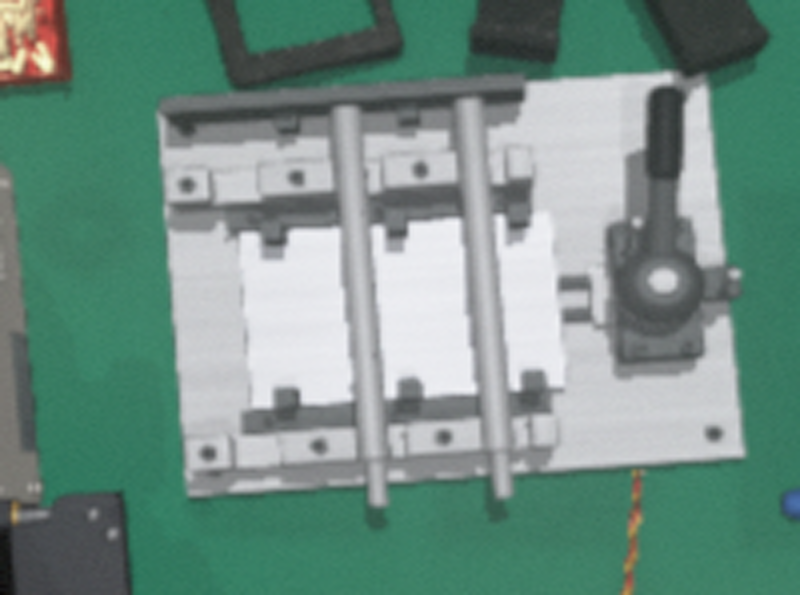

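The picture shows the jaw teeth clear of both rods: tooth at (409,390), about 8.6 mm over from its tight position, so the clamp is fully open. The rods still lie in place, from (346,108) to (377,500) and from (468,100) to (502,492).

```bash
python3 - <<'E'
from h import *
plan([(.5731,.157,.2,95.4,.36,2),(.5731,.157,.099,95.4,.36,2)],vmax=.048)
E
```

```text
[[-0.113,-0.153,0.076,0,0,0,0.36],[-0.226,-0.306,0.151,0,0,0,0.36],[-0.339,-0.459,0.227,0,0,0,0.36],[-0.452,-0.612,0.303,0,0,0.001,0.36],[-0.565,-0.764,0.379,0,0,0.001,0.36],[-0.678,-0.917,0.454,0,0,0.001,0.36],[-0.678,-0.917,0.454,0,0,0.001,0.36],[-0.678,-0.917,0.454,0,0,0.001,0.36]]
[[0,0,0.168,0,0,0,0.36],[0,0,0.337,0,0,0,0.36],[0,0,0.505,0,0,0,0.36],[0,0,0.505,0,0,0,0.36],[0,0,0.505,0,0,0,0.36]]
```

```bash
python3 -m pendant '[[-0.113,-0.153,0.076,0,0,0,0.36],[-0.226,-0.306,0.151,0,0,0,0.36],[-0.339,-0.459,0.227,0,0,0,0.36],[-0.452,-0.612,0.303,0,0,0.001,0.36],[-0.565,-0.764,0.379,0,0,0.001,0.36],[-0.678,-0.917,0.4,0,0,0.001,0.36],[-0.678,-0.917,0.4,0,0,0.001,0.36],[-0.678,-0.917,0.4,0,0,0.001,0.36]]'>/dev/null
python3 - <<'E'
from h import *
st();plan([(.5731,.157,.099,95.4,.36,2)],vmax=.048)
E
```

```text
t 14.2 pos [0.5745 0.1543 0.2105] ya 95.03 F [-1.6874  0.413   0.7054] open 0.318 gf 0.0
[[0.002,0.005,0.186,0,0,-0.001,0.36],[0.003,0.009,0.372,0,0,-0.001,0.36],[0.005,0.014,0.558,0,0,-0.002,0.36],[0.005,0.014,0.558,0,0,-0.002,0.36],[0.005,0.014,0.558,0,0,-0.002,0.36]]
```

```bash
python3 -m pendant '[[0.004,0.01,0.15,0,0,-0.002,0.36],[0.004,0.01,0.2,0,0,-0.002,0.36],[0.004,0.01,0.2,0,0,-0.002,0.36],[0.004,0.01,0.2,0,0,-0.002,0.36]]' >/dev/null
python3 - <<'E'
from h import *
st();plan([(.5731,.157,.099,95.4,.36,2)],vmax=.048)
E
```

```text
t 14.7 pos [0.5724 0.1591 0.1718] ya 95.69 F [-0.0239  0.549   1.0555] open 0.32 gf 0.0
[[-0.001,-0.005,0.182,0,0,0.001,0.36],[-0.003,-0.011,0.364,0,0,0.002,0.36],[-0.003,-0.011,0.364,0,0,0.002,0.36],[-0.003,-0.011,0.364,0,0,0.002,0.36]]
```

```bash
python3 -m pendant '[[-0.003,-0.011,0,0,0,0,0.36],[-0.003,-0.011,0.2,0,0,0,0.36],[-0.003,-0.011,0.364,0,0,0,0.36],[-0.003,-0.011,0.364,0,0,0,0.36],[-0.003,-0.011,0.364,0,0,0,0.36]]'
python3 -m pendant '[[0,0,0,0,0,0,1],[0,0,0,0,0,0,1],[0,0,0,0,0,0,1],[0,0,0,0,0,0,1]]'
```

```text
time_s: 15.15
position: [0.5737, 0.1566, 0.0993]
tcp_rot: [[-0.995, -0.099, 0.0], [-0.099, 0.995, -0.0], [-0.0, -0.0, -1.0]]
force: [0.1, -1.0, -0.1]
opening: 0.316
grasp_force: 0.0
time_s: 15.55
position: [0.5745, 0.1569, 0.1005]
tcp_rot: [[-0.995, -0.098, 0.004], [-0.098, 0.995, 0.001], [-0.004, 0.0, -1.0]]
force: [-0.3, 1.2, 6.3]
opening: 0.174
grasp_force: 30.0
```

```bash
python3 -m pendant '[[0,0,-0.1,0,0,0,1],[0,0,-0.3,0,0,0,1],[0,0,-0.5,0,0,0,1],[0,0,-0.66,0,0,0,1],[0,0,-0.66,0,0,0,1]]'|tail -3
python3 -m pendant '[[0,0,0,0,0,0.045,1],[0,0,0,0,0,0.09,1],[0,0,0,0,0,0.135,1],[0,0,0,0,0,0.18,1],[0,0,0,0,0,0.225,1],[0,0,0,0,0,0.27,1],[0,0,0,0,0,0.315,1],[0,0,0,0,0,0.36,1]]'|tail -3
python3 -m pendant '[[0,0,0,0,0,0.045,1],[0,0,0,0,0,0.09,1],[0,0,0,0,0,0.135,1],[0,0,0,0,0,0.18,1],[0,0,0,0,0,0.225,1],[0,0,0,0,0,0.27,1],[0,0,0,0,0,0.315,1],[0,0,0,0,0,0.36,1]]'|tail -3
python3 -m pendant '[[0,0,0,0,0,0.045,1],[0,0,0,0,0,0.09,1],[0,0,0,0,0,0.135,1],[0,0,0,0,0,0.18,1],[0,0,0,0,0,0.225,1],[0,0,0,0,0,0.27,1],[0,0,0,0,0,0.28,1],[0,0,0,0,0,0.28,1]]'|tail -3
python3 - <<'E'
from h import *
st();q=F(0,-.003);print(q);plan([(*q,.105,-84.7,1,2)],vmax=.048)
p,d=capture('top');cv2.imwrite('pics/v5.png',cv2.resize(p[150:320,200:400,::-1],None,fx=4,fy=3.5,interpolation=2))
p,d=capture('side');cv2.imwrite('pics/v6.png',p[100:420,150:500,::-1])
E
```

```text
force: [1.5, -0.1, -1.7]
opening: 0.178
grasp_force: 30.0
force: [-0.8, -0.2, -1.3]
opening: 0.177
grasp_force: 30.0
force: [0.8, 0.2, -1.9]
opening: 0.175
grasp_force: 30.0
force: [-0.1, -0.6, -1.6]
opening: 0.174
grasp_force: 30.0
t 18.4 pos [0.5723 0.1564 0.2291] ya -84.34 F [-0.0723 -0.6217 -1.6231] open 0.174 gf 29.997794330120087
[0.5698 0.1536]
[[-0.004,0.004,0.207,0,0,0.001,1],[-0.008,0.008,0.414,0,0.001,0.001,1],[-0.012,0.013,0.621,0,0.001,0.002,1],[-0.012,0.013,0.621,0,0.001,0.002,1],[-0.012,0.013,0.621,0,0.001,0.002,1]]
```

View pics/v6.png

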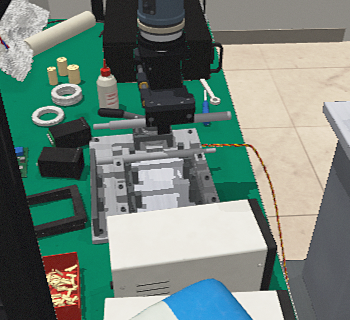

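```bash
python3 -m pendant '[[-0.012,0.013,0.1,0,0,0.002,1],[-0.012,0.013,0.25,0,0,0.002,1],[-0.012,0.013,0.4,0,0,0.002,1],[-0.012,0.013,0.4,0,0,0.002,1],[-0.012,0.013,0.4,0,0,0.002,1]]'>/dev/null
python3 - <<'E'
from h import *
st();q=F(0,-.003);print(q);plan([(*q,.1015,-84.7,1,2)],vmax=.048)
E
```

```text
t 19.1 pos [0.571  0.1537 0.1503] ya -84.69 F [ 0.4792 -0.7023 -1.7595] open 0.173 gf 29.99725341796875
[0.5698 0.1536]
[[-0.003,0,0.122,0,0,0,1],[-0.006,0,0.244,0,0,0,1],[-0.006,0,0.244,0,0,0,1],[-0.006,0,0.244,0,0,0,1]]
```

```bash
python3 -m pendant '[[-0.006,0,0.1,0,0,0,1],[-0.006,0,0.18,0,0,0,1],[-0.006,0,0.244,0,0,0,1],[-0.006,0,0.244,0,0,0,1]]'
python3 -m pendant '[[0,0,0,0,0,0,0.36],[0,0,0,0,0,0,0.36],[0,0,0,0,0,0,0.36],[0,0,-0.2,0,0,0,0.36],[0,0,-0.4,0,0,0,0.36],[0,0,-0.55,0,0,0,0.36],[0,0,-0.55,0,0,0,0.36]]'
python3 - <<'E'
from h import *
st()
# right rod middle estimate
print(F(.004,-.0645)); plan([(.5796,.093,.2,-84.7,.36,3)])
E
```

```text
time_s: 19.45
position: [0.5699, 0.1536, 0.1016]
tcp_rot: [[0.996, 0.092, -0.001], [0.092, -0.996, -0.0], [-0.001, 0.0, -1.0]]
force: [-0.9, 0.0, -1.9]
opening: 0.176
grasp_force: 30.0
time_s: 20.15
position: [0.573, 0.154, 0.2174]
tcp_rot: [[0.996, 0.092, 0.012], [0.092, -0.996, 0.001], [0.012, 0.0, -1.0]]
force: [0.6, -0.2, -0.4]
opening: 0.318
grasp_force: 0.0
t 20.1 pos [0.573  0.154  0.2174] ya -84.7 F [ 0.6222 -0.1791 -0.4195] open 0.318 gf 0.0
[0.5794 0.0927]
[[0.002,0.153,0.043,0,-0.002,0,0.36],[0.004,0.307,0.087,0,-0.004,0,0.36],[0.004,0.307,0.087,0,-0.004,0,0.36],[0.004,0.307,0.087,0,-0.004,0,0.36],[0.004,0.307,0.087,0,-0.004,0,0.36]]
```

```bash
python3 -m pendant '[[0.002,0.153,0.04,0,0,0,0.36],[0.004,0.307,0.06,0,0,0,0.36],[0.004,0.307,0.06,0,0,0,0.36],[0.004,0.307,0.06,0,0,0,0.36],[0.004,0.307,0.06,0,0,0,0.36]]' >/dev/null
python3 - <<'E'
from h import *
st()
for f in("top0.npy","top1.npy"):
    W=cloud("top",np.load(f));q=W[...,:2]-O;x=q@FX;y=q@FY
    m=(abs(x)<.045)&(y<-.09)&(y>-.2)&(W[...,2]>.08)
    for i in np.argsort(-W[...,2][m])[:6]: print(x[m][i],y[m][i],W[...,2][m][i])
W=cloud("side",np.load("side0.npy"));q=W[...,:2]-O;x=q@FX;y=q@FY
m=(abs(x)<.045)&(y<-.09)&(y>-.2)&(W[...,2]>.08)
for i in np.argsort(-W[...,2][m])[:8]: print("s",x[m][i],y[m][i],W[...,2][m][i])
plan([(.5796,.093,.103,-84.7,.36,3)])
E
```

```text
t 20.6 pos [0.5762 0.0932 0.1996] ya -84.7 F [ 0.9565 -0.4946  0.7702] open 0.315 gf 0.0
0.0030242359634638834 -0.1890785463035953 0.09646919224637651
0.003433106809879554 -0.18735466803473966 0.0939578063430595
0.002271488427719865 -0.1508453794983021 0.09387138847751197
0.003820675931448572 -0.15705341446481969 0.09378985798341932
0.002450794898556588 -0.14885244810404377 0.09366870163856644
0.0001599630614265303 -0.15273785815659044 0.09318623451159036
0.03522491365826537 -0.14341846689962226 0.09562867682573573
0.03930756567929135 -0.14378028398633294 0.09539444922391715
0.04199853565700509 -0.1622861637880389 0.09484912576602067
0.005056289921462178 -0.19146357565376984 0.0947280109044828
0.0033996336085763577 -0.1873169840630414 0.09429425029362193
-0.004232728911868602 -0.1563761465858498 0.09357994890702215
s 0.03945377740544278 -0.1429114688824888 0.0928862820380687
s 0.03734555640771959 -0.1434948342693211 0.09227367288268673
s 0.004911679401120943 -0.18880829139165936 0.09210223124782946
s 0.006993367420580851 -0.1896592417239078 0.0917528184578551
s 0.006774800042803195 -0.15496227237323176 0.09154862934396524
s 0.03963434429191884 -0.14172389129475352 0.09119948230676822
s 0.0025856355212562163 -0.19032736406473497 0.09090189399880744
s 0.04302977635287674 -0.15039263711326598 0.09067134815588784
[[0.006,0.001,0.161,0,0,0,0.36],[0.012,0.002,0.322,0,0,0,0.36],[0.017,0.003,0.483,0,0,0,0.36],[0.017,0.003,0.483,0,0,0,0.36],[0.017,0.003,0.483,0,0,0,0.36],[0.017,0.003,0.483,0,0,0,0.36]]
```

```bash
python3 -m pendant '[[0.012,0.002,0.1,0,0,0,0.36],[0.016,0.003,0.25,0,0,0,0.36],[0.016,0.003,0.4,0,0,0,0.36],[0.016,0.003,0.475,0,0,0,0.36],[0.016,0.003,0.475,0,0,0,0.36],[0.016,0.003,0.475,0,0,0,0.36]]'
python3 -m pendant '[[0,0,0,0,0,0,1],[0,0,0,0,0,0,1],[0,0,0,0,0,0,1],[0,0,0,0,0,0,1]]'
python3 -m pendant '[[0,0,-0.1,0,0,0,1],[0,0,-0.3,0,0,0,1],[0,0,-0.5,0,0,0,1],[0,0,-0.66,0,0,0,1],[0,0,-0.66,0,0,0,1]]'
```

```text
time_s: 21.25
position: [0.58, 0.0928, 0.1052]
tcp_rot: [[0.996, 0.093, 0.001], [0.093, -0.996, 0.0], [0.001, -0.0, -1.0]]
force: [-0.6, 0.5, 1.9]
opening: 0.317
grasp_force: 0.0
time_s: 21.65
position: [0.5805, 0.0925, 0.1061]
tcp_rot: [[0.996, 0.092, 0.003], [0.092, -0.996, 0.0], [0.003, -0.0, -1.0]]
force: [0.2, 0.8, 5.3]
opening: 0.172
grasp_force: 30.0
time_s: 22.15
position: [0.5821, 0.0921, 0.2414]
tcp_rot: [[0.996, 0.092, 0.01], [0.092, -0.996, -0.001], [0.01, 0.002, -1.0]]
force: [1.1, 0.6, -2.1]
opening: 0.171
grasp_force: 30.0
```

```bash
python3 -m pendant '[[0,0,0,0,0,-0.045,1],[0,0,0,0,0,-0.09,1],[0,0,0,0,0,-0.135,1],[0,0,0,0,0,-0.18,1],[0,0,0,0,0,-0.225,1],[0,0,0,0,0,-0.27,1],[0,0,0,0,0,-0.315,1],[0,0,0,0,0,-0.36,1]]'|tail -3
python3 -m pendant '[[0,0,0,0,0,-0.045,1],[0,0,0,0,0,-0.09,1],[0,0,0,0,0,-0.135,1],[0,0,0,0,0,-0.18,1],[0,0,0,0,0,-0.225,1],[0,0,0,0,0,-0.27,1],[0,0,0,0,0,-0.315,1],[0,0,0,0,0,-0.36,1]]'|tail -3
python3 -m pendant '[[0,0,0,0,0,-0.045,1],[0,0,0,0,0,-0.09,1],[0,0,0,0,0,-0.135,1],[0,0,0,0,0,-0.18,1],[0,0,0,0,0,-0.225,1],[0,0,0,0,0,-0.27,1],[0,0,0,0,0,-0.28,1],[0,0,0,0,0,-0.28,1]]'|tail -3
python3 - <<'E'
from h import *
st();q=F(0,-.068);print(q);plan([(*q,.15,95.3,1,2)],vmax=.048)
E
```

```text
force: [-0.1, 0.6, -3.5]
opening: 0.172
grasp_force: 30.0
force: [-0.4, 0.0, -2.7]
opening: 0.175
grasp_force: 30.0
force: [0.0, 0.2, -3.0]
opening: 0.169
grasp_force: 30.0
t 24.6 pos [0.5785 0.0921 0.235 ] ya 95.27 F [ 0.0061  0.2128 -3.012 ] open 0.169 gf 29.999225735664368
[0.5758 0.0889]
[[0.007,-0.007,0.212,0,-0.001,0,1],[0.014,-0.015,0.425,0,-0.001,0,1],[0.014,-0.015,0.425,0,-0.001,0,1],[0.014,-0.015,0.425,0,-0.001,0,1]]
```

```bash
python3 -m pendant '[[0.014,-0.015,0.2,0,0,0,1],[0.014,-0.015,0.425,0,0,0,1],[0.014,-0.015,0.425,0,0,0,1],[0.014,-0.015,0.425,0,0,0,1],[0.014,-0.015,0.425,0,0,0,1]]' >/dev/null
python3 - <<'E'
from h import *
st();q=F(0,-.068);plan([(*q,.107,95.3,1,2)],vmax=.048)
E
```

```text
t 25.1 pos [0.5786 0.089  0.1537] ya 95.28 F [ 0.8     0.2551 -1.4307] open 0.172 gf 29.999696016311646
[[0.015,0.001,0.234,0,0.001,0,1],[0.015,0.001,0.234,0,0.001,0,1],[0.015,0.001,0.234,0,0.001,0,1]]
```

```bash
python3 -m pendant '[[0.013,0.001,0.08,0,0,0,1],[0.013,0.001,0.16,0,0,0,1],[0.013,0.001,0.23,0,0,0,1],[0.013,0.001,0.23,0,0,0,1]]'
python3 -m pendant '[[0,0,0,0,0,0,0.36],[0,0,0,0,0,0,0.36],[0,0,0,0,0,0,0.36],[0,0,-0.2,0,0,0,0.36],[0,0,-0.4,0,0,0,0.36],[0,0,-0.65,0,0,0,0.36],[0,0,-0.85,0,0,0,0.36],[0,0,-0.85,0,0,0,0.36]]'
python3 -m pendant '[[0.4,0.5,0,0,0,0,0.36],[0.4,0.5,0,0,0,0,0.36],[0.6,1,0,0,0,0,0.36],[0.6,1,0,0,0,0,0.36],[0.6,1,0,0,0,0,0.36],[0.6,1,0,0,0,0,0.36]]'
python3 - <<'E'
from h import *
st()
p,d=capture('top');np.save("top2.npy",d);cv2.imwrite('pics/v7.png',cv2.resize(p[150:320,200:400,::-1],None,fx=4,fy=3.5,interpolation=2))
E
```

```text
time_s: 25.45
position: [0.5757, 0.0889, 0.1067]
tcp_rot: [[-0.996, -0.092, 0.003], [-0.092, 0.996, -0.0], [-0.003, -0.0, -1.0]]
force: [-0.1, 0.2, -2.1]
opening: 0.172
grasp_force: 30.0
time_s: 26.25
position: [0.5779, 0.089, 0.2829]
tcp_rot: [[-0.996, -0.092, 0.015], [-0.093, 0.996, -0.001], [-0.014, -0.002, -1.0]]
force: [1.6, -0.2, -0.1]
opening: 0.319
grasp_force: 0.0
time_s: 26.85
position: [0.4333, 0.2799, 0.2754]
tcp_rot: [[-0.995, -0.098, -0.003], [-0.098, 0.995, 0.0], [0.003, 0.001, -1.0]]
force: [0.3, -0.6, 0.3]
opening: 0.321
grasp_force: 0.0
t 26.9 pos [0.4333 0.2799 0.2754] ya 95.6 F [ 0.2707 -0.5758  0.3107] open 0.321 gf 0.0
```

View pics/v7.png

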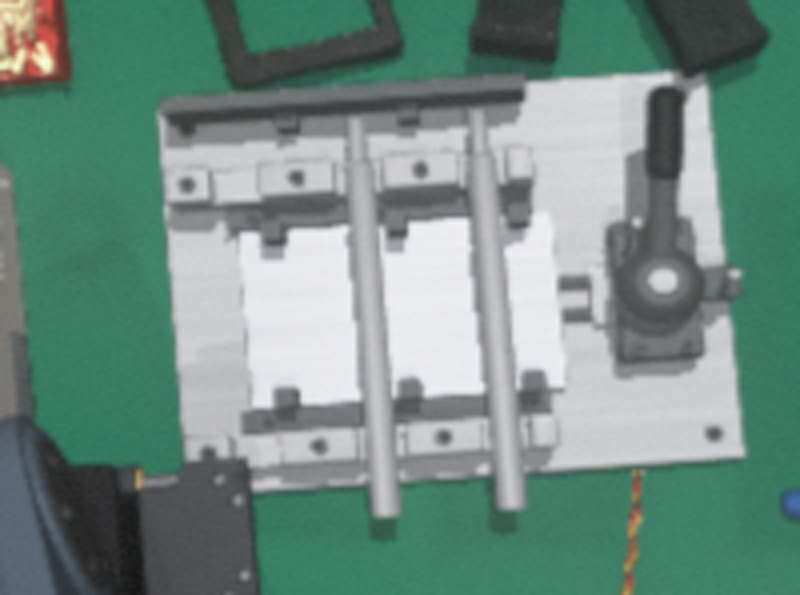

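```bash
python3 - <<'E'
from h import *
c=lambda x,y:(200+x/4,150+y/3.5)
for n,a,b in(("mid",(357,118),(385,516)),("right",(478,112),(510,508))):
    for p,z in((a,.05),(b,.05)):
        w=ray("top",*c(*p),z)[:2]-O; print(n,w@FX,w@FY)
for p in((346,107),(468,99),(377,503),(502,495)):
    w=ray("top",*c(*p),.05)[:2]-O; print("old",w@FX,w@FY)
W=cloud("top",np.load("top2.npy"));q=W[...,:2]-O;x=q@FX;y=q@FY
for yc in(0,-.065):
  for a,b in((-.06,-.02),(.02,.06)):
    m=(x>a)&(x<b)&(abs(y-yc+.003)<.014)&(W[...,2]>.047)&(W[...,2]<.065); print(yc,a,y[m].mean(),np.percentile(W[...,2][m],90))
plan([(.42,.30,.24,95,.3)])
E
```

```text
mid 0.11660579614144317 -0.00594260208167412
mid -0.12209702842708829 -0.002668492729643342
right 0.11521240963546872 -0.06969658702073049
right -0.12251128812884239 -0.06751346270115209
old 0.12374417461333809 -0.0006682784650845312
old 0.12352564240078343 -0.0650716746793036
old -0.11413658049162845 0.0008826617384102339
old -0.11454858259437559 -0.06399672341522428
0 -0.06 -0.0038086819546233547 0.056930517540592196
0 0.02 -0.003953783393634802 0.05706049759574372
-0.065 -0.06 -0.06841266944370426 0.05717671789941741
-0.065 0.02 -0.06819470857338351 0.05711473278244128
[[0.032,0.057,0.089,0,0,0.001,0.3],[0.064,0.115,0.178,0,0,0.003,0.3]]
```

Both rods now lie turned with their tips back at (357,118) and (478,112), fixture x about 0.116, and the level heights are right. Now back to the lever.

```bash
python3 -m pendant '[[-0.3,-0.4,0,0,0,0,-0.1],[-0.5,-0.7,0,0,0,0,-0.1],[-0.7,-1,0,0,0,0,-0.1],[-0.7,-1,0,0,0,0,-0.1],[-0.7,-1,0,0,0,0,-0.1],[-0.7,-1,0,0,0,0,-0.1],[-0.7,-1,0,0,0,0,-0.1]]' >/dev/null
python3 - <<'E'
from h import *
st();plan([(.6725,.0087,.26,94.3,-.1,3)],vmax=.048)
E
```

```text
t 27.6 pos [0.5949 0.0883 0.2751] ya 95.04 F [-0.0649  0.4014 -0.1533] open 0.547 gf 0.0
[[-0.117,-0.144,0.025,0,0,0.001,-0.1],[-0.234,-0.287,0.05,0,0,0.003,-0.1],[-0.352,-0.431,0.075,0,0,0.004,-0.1],[-0.352,-0.431,0.075,0,0,0.004,-0.1],[-0.352,-0.431,0.075,0,0,0.004,-0.1],[-0.352,-0.431,0.075,0,0,0.004,-0.1]]
```

```bash
python3 -m pendant '[[-0.117,-0.144,0.02,0,0,0,-0.1],[-0.234,-0.287,0.05,0,0,0.003,-0.1],[-0.352,-0.431,0.07,0,0,0.004,-0.1],[-0.352,-0.431,0.07,0,0,0.004,-0.1],[-0.352,-0.431,0.07,0,0,0.004,-0.1],[-0.352,-0.431,0.07,0,0,0.004,-0.1]]' >/dev/null
python3 - <<'E'
from h import *
st();plan([(.6725,.0087,.148,94.3,-.1,3)],vmax=.048)
p,d=capture('top')
print([(np.round(r["extent"]).tolist(),round(r["conf"],2)) for r in look_for("well_a","top")][:4])
E
```

```text
t 28.2 pos [0.6711 0.0128 0.2616] ya 94.63 F [ 0.9003 -0.2587  0.3062] open 0.548 gf 0.0
[[-0.002,-0.007,0.189,0,0,0.001,-0.1],[-0.004,-0.014,0.379,0,0,0.001,-0.1],[-0.007,-0.022,0.568,0,-0.001,0.002,-0.1],[-0.007,-0.022,0.568,0,-0.001,0.002,-0.1],[-0.007,-0.022,0.568,0,-0.001,0.002,-0.1],[-0.007,-0.022,0.568,0,-0.001,0.002,-0.1]]
[([316.0, 198.0, 331.0, 264.0], 0.83), ([288.0, 182.0, 299.0, 300.0], 0.64), ([236.0, 175.0, 381.0, 292.0], 0.53)]
```

```bash
python3 -m pendant '[[-0.007,-0.02,0.19,0,0,0.001,-0.1],[-0.007,-0.02,0.38,0,0,0.002,-0.1],[-0.007,-0.02,0.568,0,0,0.002,-0.1],[-0.007,-0.02,0.568,0,0,0.002,-0.1],[-0.007,-0.02,0.568,0,0,0.002,-0.1]]' | head -2
python3 -m pendant '[[0,0,0,0,0,0,1],[0,0,0,0,0,0,1],[0,0,0,0,0,0,1],[0,0,0,0,0,0,1],[0,0,0,0,0,0,1],[0,0,0,0,0,0,1]]'
python3 - <<'E'
from h import *
st();p=readout.read_state()["position"][:2]-PIV;print(np.linalg.norm(p),YR-np.arctan2(p[1],p[0]))
plan([lev(t,.001,.088-.002*t) for t in np.linspace(.02,1.1,12)[1:]])
E
```

```text
time_s: 28.8
position: [0.6739, 0.0084, 0.1484]
time_s: 29.4
position: [0.675, 0.0073, 0.1494]
tcp_rot: [[-0.997, -0.073, 0.002], [-0.073, 0.997, -0.0], [-0.002, -0.001, -1.0]]
force: [-0.6, -0.8, 4.3]
opening: 0.211
grasp_force: 29.8
t 29.4 pos [0.675  0.0073 0.1494] ya 94.18 F [-0.6495 -0.8153  4.32  ] open 0.211 gf 29.84525442123413
0.09131695727989728 0.03682829620492374
[[0.02,-0.035,0.007,0,0.001,0.031,1],[0.027,-0.078,0.007,0,0.001,0.063,1],[0.039,-0.119,0.007,0,0.001,0.094,1],[0.054,-0.159,0.007,0,0.001,0.125,1],[0.073,-0.197,0.007,0,0.001,0.156,1],[0.096,-0.233,0.007,0,0.001,0.188,1],[0.122,-0.267,0.007,0,0.001,0.219,1],[0.151,-0.298,0.007,0,0.001,0.25,1]]
[[0.003,-0.042,0,0,0,0.031,1],[0.01,-0.084,0,0,0,0.063,1],[0.021,-0.125,0,0,0,0.094,1]]
```

```bash
python3 -m pendant '[[0.004,-0.038,0,0,0,0.031,1],[0.012,-0.081,0,0,0,0.063,1],[0.024,-0.124,0,0,0,0.094,1],[0.04,-0.165,0,0,0,0.125,1],[0.06,-0.204,0,0,0,0.156,1],[0.084,-0.241,0,0,0,0.188,1],[0.111,-0.276,0,0,0,0.219,1],[0.141,-0.308,0,0,0,0.25,1]]'
python3 -m pendant '[[0.003,-0.043,0,0,0,0.031,1],[0.01,-0.086,0,0,0,0.063,1],[0.021,-0.127,0,0,0,0.094,1],[0.021,-0.127,0,0,0,0.094,1]]'
python3 - <<'E'
from h import *
st();p=readout.read_state()["position"][:2]-PIV;print(np.linalg.norm(p),YR-np.arctan2(p[1],p[0]))
E
```

```text
time_s: 30.2
position: [0.6521, -0.0551, 0.1493]
tcp_rot: [[-0.754, 0.657, 0.004], [0.657, 0.754, 0.002], [-0.002, 0.004, -1.0]]
force: [2.1, 3.7, 4.2]
opening: 0.208
grasp_force: 29.8
time_s: 30.6
position: [0.6317, -0.0717, 0.1493]
tcp_rot: [[-0.532, 0.847, 0.003], [0.847, 0.532, 0.002], [-0.0, 0.004, -1.0]]
force: [2.2, 4.3, 5.1]
opening: 0.206
grasp_force: 29.9
t 30.6 pos [ 0.6317 -0.0717  0.1493] ya 32.13 F [2.1958 4.3242 5.1443] open 0.206 gf 29.88105207681656
0.08805505353049173 1.0886749084678267
```

```bash
python3 -m pendant '[[0,0,-0.03,0,0,0,1],[0,0,-0.06,0,0,0,1],[0,0,-0.06,0,0,0,1]]'
python3 - <<'E'
from h import *
st()
p=readout.read_state()["position"][:2]-PIV;print(np.linalg.norm(p),YR-np.arctan2(p[1],p[0]))
plan([lev(t,.0135,.0905-.002*t) for t in np.linspace(1.09,.04,12)[1:]])
E
```

```text
time_s: 30.9
position: [0.6312, -0.0719, 0.1602]
tcp_rot: [[-0.534, 0.845, 0.0], [0.845, 0.534, 0.001], [0.001, 0.001, -1.0]]
force: [2.9, 2.1, -4.8]
opening: 0.211
grasp_force: 30.1
t 30.9 pos [ 0.6312 -0.0719  0.1602] ya 32.28 F [ 2.9382  2.1336 -4.7978] open 0.211 gf 30.111325979232788
0.08796711152178081 1.094539504297265
[[0,0.044,-0.001,0,0,-0.034,1],[0.005,0.086,-0.001,0,0,-0.064,1],[0.015,0.127,-0.001,0,0,-0.094,1],[0.028,0.168,-0.001,0,0,-0.125,1],[0.045,0.207,-0.001,0,0,-0.155,1],[0.066,0.244,-0.001,0,0,-0.185,1],[0.091,0.279,-0.001,0,0,-0.216,1],[0.118,0.312,-0.001,0,0,-0.246,1]]
[[0.001,0.043,0,0,0,-0.03,1],[0.006,0.086,0,0,0,-0.061,1],[0.016,0.128,0,0,0,-0.091,1]]
```

```bash
python3 -m pendant '[[0,0.044,0,0,0,-0.034,1],[0.005,0.086,0,0,0,-0.064,1],[0.015,0.127,0,0,0,-0.094,1],[0.028,0.168,0,0,0,-0.125,1],[0.045,0.207,0,0,0,-0.155,1],[0.066,0.244,0,0,0,-0.185,1],[0.091,0.279,0,0,0,-0.216,1],[0.118,0.312,0,0,0,-0.246,1]]' >/dev/null
python3 -m pendant '[[0.001,0.043,0,0,0,-0.03,1],[0.006,0.086,0,0,0,-0.061,1],[0.016,0.128,0,0,0,-0.091,1],[0.016,0.128,0,0,0,-0.091,1]]'|tail -3
python3 -c "
from h import *
st();p=readout.read_state()['position'][:2]-PIV;print(np.linalg.norm(p),YR-np.arctan2(p[1],p[0]))"
python3 -m pendant '[[0,0,0.03,0,0,0,1],[0,0,0.06,0,0,0,1],[0,0,0.06,0,0,0,1]]'
python3 - <<'E'
from h import *
st()
p=readout.read_state()["position"][:2]-PIV;print(np.linalg.norm(p),YR-np.arctan2(p[1],p[0]))
p,d=capture('top');cv2.imwrite('pics/v8.png',cv2.resize(p[160:310,230:390,::-1],None,fx=4,fy=4,interpolation=2))
E
```

```text
force: [4.5, 0.1, -3.8]
opening: 0.215
grasp_force: 29.8
t 32.1 pos [0.6748 0.0068 0.1599] ya 93.16 F [ 4.4984  0.0511 -3.8016] open 0.215 gf 29.76464331150055
0.09111961653897611 0.04222594058519471
time_s: 32.4
position: [0.6749, 0.0061, 0.1494]
tcp_rot: [[-0.999, -0.051, 0.003], [-0.051, 0.999, -0.0], [-0.003, -0.0, -1.0]]
force: [3.6, 1.4, 2.7]
opening: 0.21
grasp_force: 29.8
t 32.4 pos [0.6749 0.0061 0.1494] ya 92.9 F [3.5737 1.377  2.731 ] open 0.21 gf 29.767879843711853
0.09117485205747067 0.05030033992067771
```

View pics/v8.png

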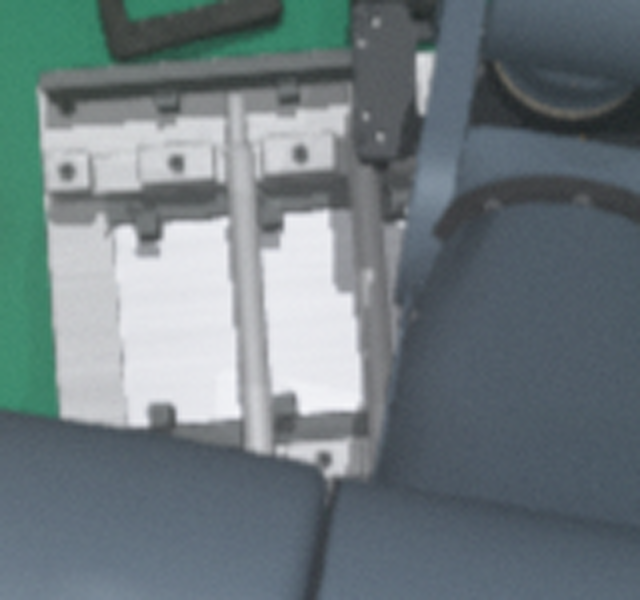

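Both rods still lie in their slots (tips at (235,95) and near (360,90)) and the tooth at (272,220) has closed in. Second stroke.

```bash
python3 -m pendant '[[0.004,-0.038,0,0,0,0.031,1],[0.012,-0.081,0,0,0,0.063,1],[0.024,-0.124,0,0,0,0.094,1],[0.04,-0.165,0,0,0,0.125,1],[0.06,-0.204,0,0,0,0.156,1],[0.084,-0.241,0,0,0,0.188,1],[0.111,-0.276,0,0,0,0.219,1],[0.141,-0.308,0,0,0,0.25,1]]' |tail -3
python3 -m pendant '[[0.003,-0.043,0,0,0,0.031,1],[0.01,-0.086,0,0,0,0.063,1],[0.021,-0.127,0,0,0,0.094,1],[0.021,-0.127,0,0,0,0.094,1]]'|tail -3
python3 -c "
from h import *
st();p=readout.read_state()['position'][:2]-PIV;print(np.linalg.norm(p),YR-np.arctan2(p[1],p[0]))"
python3 -m pendant '[[0,0,-0.03,0,0,0,1],[0,0,-0.06,0,0,0,1],[0,0,-0.06,0,0,0,1]]'
python3 -m pendant '[[0,0.044,0,0,0,-0.034,1],[0.005,0.086,0,0,0,-0.064,1],[0.015,0.127,0,0,0,-0.094,1],[0.028,0.168,0,0,0,-0.125,1],[0.045,0.207,0,0,0,-0.155,1],[0.066,0.244,0,0,0,-0.185,1],[0.091,0.279,0,0,0,-0.216,1],[0.118,0.312,0,0,0,-0.246,1]]' >/dev/null
python3 -m pendant '[[0.001,0.043,0,0,0,-0.03,1],[0.006,0.086,0,0,0,-0.061,1],[0.016,0.128,0,0,0,-0.089,1],[0.016,0.128,0,0,0,-0.089,1]]'|tail -3
python3 -c "
from h import *
st();p=readout.read_state()['position'][:2]-PIV;print(np.linalg.norm(p),YR-np.arctan2(p[1],p[0]))"
python3 -m pendant '[[0,0,0.03,0,0,0,1],[0,0,0.06,0,0,0,1],[0,0,0.06,0,0,0,1]]'
python3 -c "
from h import *
st();p=readout.read_state()['position'][:2]-PIV;print(np.linalg.norm(p),YR-np.arctan2(p[1],p[0]))"
```

```text
force: [5.8, 3.4, 1.9]
opening: 0.208
grasp_force: 29.8
force: [5.1, 2.7, 3.1]
opening: 0.211
grasp_force: 30.0
t 33.6 pos [ 0.6294 -0.0728  0.1493] ya 30.79 F [5.0796 2.7369 3.0564] open 0.211 gf 29.974186420440674
0.08781872809993857 1.1170189795208039
time_s: 33.95
position: [0.6291, -0.0729, 0.1601]
tcp_rot: [[-0.514, 0.858, 0.001], [0.858, 0.514, 0.0], [-0.0, 0.001, -1.0]]
force: [5.6, -0.7, -4.6]
opening: 0.212
grasp_force: 30.2
force: [7.6, -2.3, -5.1]
opening: 0.206
grasp_force: 29.8
t 35.1 pos [0.6748 0.0052 0.1596] ya 91.59 F [ 7.5921 -2.2763 -5.14  ] open 0.206 gf 29.792820811271667
0.09099111755296732 0.06021061954990358
time_s: 35.45
position: [0.6748, 0.0046, 0.1494]
tcp_rot: [[-1.0, -0.025, 0.004], [-0.025, 1.0, -0.002], [-0.004, -0.002, -1.0]]
force: [4.7, -0.2, 3.6]
opening: 0.205
grasp_force: 29.8
t 35.5 pos [0.6748 0.0046 0.1494] ya 91.41 F [ 4.6687 -0.2355  3.6443] open 0.205 gf 29.76722091436386
0.09106046728132396 0.06659141046797414
```

```bash
python3 -m pendant '[[0.004,-0.038,0,0,0,0.031,1],[0.012,-0.081,0,0,0,0.063,1],[0.024,-0.124,0,0,0,0.094,1],[0.04,-0.165,0,0,0,0.125,1],[0.06,-0.204,0,0,0,0.156,1],[0.067,-0.22,0,0,0,0.168,1],[0.067,-0.22,0,0,0,0.168,1]]'
python3 -c "
from h import *
st();p=readout.read_state()['position'][:2]-PIV;print(np.linalg.norm(p),YR-np.arctan2(p[1],p[0]))"
```

```text
time_s: 36.15
position: [0.6631, -0.0393, 0.1495]
tcp_rot: [[-0.875, 0.485, 0.006], [0.485, 0.875, -0.0], [-0.005, 0.003, -1.0]]
force: [6.7, 2.1, 2.3]
opening: 0.21
grasp_force: 30.0
t 36.1 pos [ 0.6631 -0.0393  0.1495] ya 61.01 F [6.6602 2.0989 2.3141] open 0.21 gf 29.960235357284546
0.08950123095289518 0.5750824780765492
```

```bash
python3 -m pendant '[[0.003,-0.02,0,0,0,0.016,1],[0.003,-0.02,0,0,0,0.016,1]]' | tail -3
python3 -m pendant '[[0,0,-0.03,0,0,0,1],[0,0,-0.06,0,0,0,1],[0,0,-0.06,0,0,0,1]]' | tail -3
python3 - <<'E'
from h import *
st();p=readout.read_state()["position"][:2]-PIV;print(np.linalg.norm(p),YR-np.arctan2(p[1],p[0]))
plan([lev(t,.0135,.0905-.002*t) for t in np.linspace(.6,.085,6)[1:]])
E
```

```text
force: [7.8, 0.5, 1.4]
opening: 0.208
grasp_force: 30.0
force: [7.7, -1.7, -5.4]
opening: 0.211
grasp_force: 30.0
t 36.6 pos [ 0.6604 -0.0433  0.1605] ya 58.19 F [ 7.7412 -1.7009 -5.3537] open 0.211 gf 30.04668653011322
0.08916107714075255 0.6292316848500779
[[0.002,0.029,0,0,0.001,-0.024,1],[0.003,0.059,0,0,0.002,-0.048,1],[0.012,0.104,0,0,0.002,-0.081,1],[0.024,0.149,0,0,0.002,-0.114,1],[0.042,0.192,0,0,0.002,-0.146,1],[0.064,0.233,0,0,0.002,-0.179,1]]
```

```bash
python3 -m pendant '[[0.002,0.03,0,0,0,-0.024,1],[0.004,0.062,0,0,0,-0.048,1],[0.012,0.104,0,0,0,-0.081,1],[0.024,0.149,0,0,0,-0.114,1],[0.042,0.192,0,0,0,-0.146,1],[0.058,0.222,0,0,0,-0.168,1],[0.058,0.222,0,0,0,-0.168,1]]' >/dev/null
python3 -c "
from h import *
st();p=readout.read_state()['position'][:2]-PIV;print(np.linalg.norm(p),YR-np.arctan2(p[1],p[0]))"
python3 -m pendant '[[0,0,0.03,0,0,0,1],[0,0,0.06,0,0,0,1],[0,0,0.06,0,0,0,1]]'
python3 -m pendant '[[0,0,0,0,0,0,0.1],[0,0,0,0,0,0,0.1],[0,0,0,0,0,0,0.1],[0,0,-0.2,0,0,0,0.1],[0,0,-0.4,0,0,0,0.1],[0,0,-0.68,0,0,0,0.1],[0,0,-0.68,0,0,0,0.1],[0,0,-0.68,0,0,0,0.1]]' |tail -4
python3 -m pendant '[[0.3,0.5,0,0,0,0,0.1],[0.3,0.5,0,0,0,0,0.1],[0.5,1,0,0,0,0,0.1],[0.5,1,0,0,0,0,0.1],[0.5,1,0,0,0,0,0.1]]' >/dev/null
python3 -m pendant '[[0.7,0.5,0,0,0,0,0.1],[0.7,0.5,0,0,0,0,0.1],[0.7,0.5,0,0,0,0,0.1],[0.7,0.5,0,0,0,0,0.1],[0.7,0.5,0,0,0,0,0.1]]' |head -2
python3 - <<'E'
from h import *
p,d=capture('top');np.save("top3.npy",d);cv2.imwrite('pics/v9.png',cv2.resize(p[150:320,200:400,::-1],None,fx=4,fy=3.5,interpolation=2))
W=cloud("top",d);g=W[...,2];m=np.zeros(g.shape,bool);m[165:202,350:380]=1;m&=(g>.075)&(g<.13);print(W[m].mean(0),np.percentile(W[m][:,2],95))
v=W[m].mean(0)[:2]-PIV;print("lever",YR-np.arctan2(v[1],v[0]))
E
```

```text
t 37.4 pos [0.6744 0.0015 0.1599] ya 88.65 F [ 8.9078 -2.8687 -5.9592] open 0.206 gf 29.966688752174377
0.09056203085475661 0.10038483866016777
time_s: 37.65
position: [0.6745, 0.0014, 0.1507]
tcp_rot: [[-1.0, 0.026, 0.007], [0.026, 1.0, -0.001], [-0.007, -0.001, -1.0]]
force: [6.0, 1.9, 6.0]
opening: 0.209
grasp_force: 30.0
tcp_rot: [[-1.0, 0.027, 0.002], [0.027, 1.0, -0.001], [-0.002, -0.001, -1.0]]
force: [-0.5, -0.5, -0.6]
opening: 0.449
grasp_force: 0.0
time_s: 39.45
position: [0.4354, 0.3088, 0.2816]
[0.6711 0.0087 0.1004] 0.10628673758142518
lever 0.018434120111590485
```

View pics/v9.png

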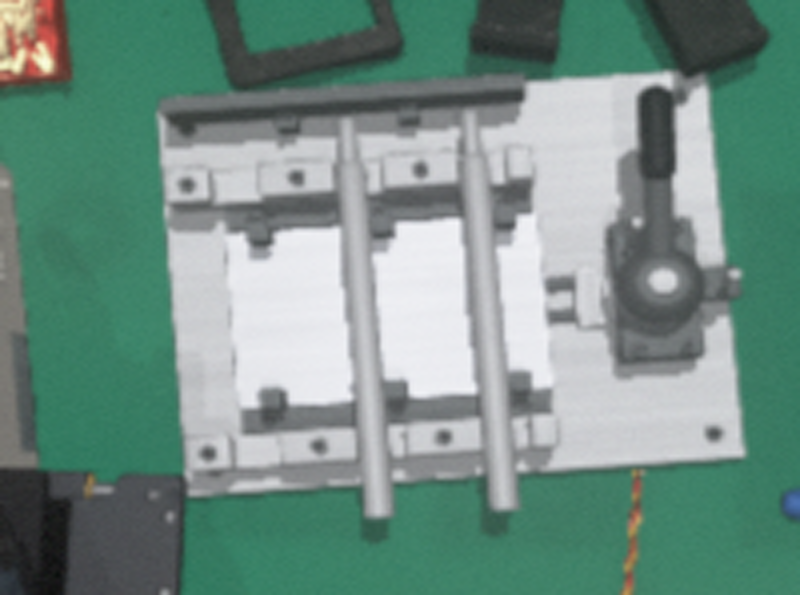

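```bash
python3 - <<'E'
from h import *
for f in("top0","top1","top2","top3"):
    W=cloud("top",np.load(f+".npy"));g=W[...,2];q=W[...,:2]-PIV;r=np.hypot(q[...,0],q[...,1]);a=YR-np.arctan2(q[...,1],q[...,0])
    m=(r>.063)&(r<.11)&(abs(a-.2)<.5)&(g>.08)&(g<.13)
    th=np.mean(a[m]);print(f,m.sum(),"th",th,np.median(a[m]),"z",np.median(g[m]),g[m].mean())
    m=(r>.035)&(r<.06)&(abs(a-.2)<.6)&(g>.08)&(g<.13);print("   arm",np.median(a[m]),np.median(g[m]),m.sum())
W=cloud("top",np.load("top3.npy"));q=W[...,:2]-O;x=q@FX;y=q@FY
for yc in(0,-.065):
  for a,b in((-.06,-.02),(.02,.06)):
    m=(x>a)&(x<b)&(abs(y-yc+.003)<.014)&(W[...,2]>.047)&(W[...,2]<.065); print(yc,a,y[m].mean(),np.percentile(W[...,2][m],90))
p,d=capture('side');cv2.imwrite('pics/v10.png',cv2.resize(p[150:350,230:390,::-1],None,fx=3,fy=3))
E
```

```text
top0 219 th 0.018515520868250732 0.016255913092203686 z 0.10092910338733807 0.100511924765187
   arm -0.026883174724931916 0.08966248487488959 100
top1 226 th 0.06481338322619833 0.058170098045394275 z 0.10053833691988978 0.09994770290968001
   arm 0.03525216073061436 0.0899368792050399 97
top2 232 th 0.0644400854701043 0.0646288406236169 z 0.1004755524019918 0.10024596797804211
   arm 0.03112938758438389 0.09002143927310002 97
top3 221 th 0.017634811039786123 0.01640223276700864 z 0.10084360687333871 0.10049403643512259
   arm -0.008141598413357848 0.08942495729796396 97
0 -0.06 -0.001425265598764672 0.0571816877293474
0 0.02 -0.0011691998840528896 0.05735670204223964
-0.065 -0.06 -0.06586428313651246 0.05719270707369524
-0.065 0.02 -0.06605498884752682 0.057226044014989964
```

View pics/v10.png

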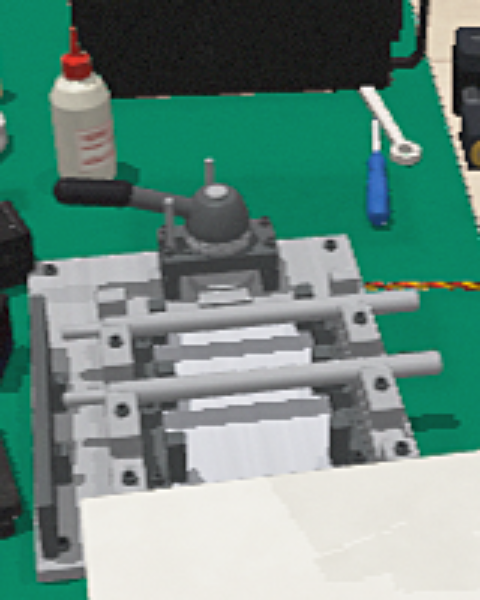

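The view shows both rods against their cheeks with tips toward the stop, and the lever down and pointing back at about 0.02 rad. The lever settled slightly on release, so I'll press it a little further against the spindle's hard stop to confirm the clamp is tight.

```bash
python3 -m pendant '[[-0.3,-0.4,0,0,0,0,-0.1],[-0.5,-0.7,0,0,0,0,-0.1],[-0.7,-1,0,0,0,0,-0.1],[-0.7,-1,0,0,0,0,-0.1],[-0.7,-1,0,0,0,0,-0.1],[-0.7,-1,0,0,0,0,-0.1],[-0.7,-1,0,0,0,0,-0.1]]' >/dev/null
python3 - <<'E'
from h import *
st();plan([(.6725,.0087,.26,94.3,-.1,3)],vmax=.048)
E
```

```text
t 40.2 pos [0.5756 0.1019 0.283 ] ya 88.18 F [ 0.0467  0.0131 -0.3173] open 0.549 gf 0.0
[[-0.167,-0.15,0.038,0,0,-0.011,-0.1],[-0.333,-0.3,0.076,0,0,-0.023,-0.1],[-0.5,-0.45,0.114,0,-0.001,-0.034,-0.1],[-0.5,-0.45,0.114,0,-0.001,-0.034,-0.1],[-0.5,-0.45,0.114,0,-0.001,-0.034,-0.1],[-0.5,-0.45,0.114,0,-0.001,-0.034,-0.1]]
```

```bash
python3 -m pendant '[[-0.167,-0.15,0.03,0,0,-0.011,-0.1],[-0.333,-0.3,0.07,0,0,-0.023,-0.1],[-0.48,-0.44,0.1,0,0,-0.034,-0.1],[-0.48,-0.44,0.1,0,0,-0.034,-0.1],[-0.48,-0.44,0.1,0,0,-0.034,-0.1],[-0.48,-0.44,0.1,0,0,-0.034,-0.1]]' >/dev/null
python3 - <<'E'
from h import *
st();plan([(.6725,.0087,.148,94.3,-.1,3)],vmax=.048)
E
```

```text
t 40.9 pos [0.6671 0.0154 0.2638] ya 94.63 F [-0.5177  0.1585 -0.4369] open 0.552 gf 0.0
[[-0.008,-0.012,0.193,0,0,0.001,-0.1],[-0.017,-0.024,0.386,0,-0.001,0.001,-0.1],[-0.025,-0.036,0.579,0,-0.001,0.002,-0.1],[-0.025,-0.036,0.579,0,-0.001,0.002,-0.1],[-0.025,-0.036,0.579,0,-0.001,0.002,-0.1],[-0.025,-0.036,0.579,0,-0.001,0.002,-0.1]]
```

```bash
python3 -m pendant '[[-0.023,-0.033,0.19,0,0,0.001,-0.1],[-0.023,-0.033,0.38,0,0,0.002,-0.1],[-0.023,-0.033,0.579,0,0,0.002,-0.1],[-0.023,-0.033,0.579,0,0,0.002,-0.1],[-0.023,-0.033,0.579,0,0,0.002,-0.1]]' | head -2
python3 -m pendant '[[0,0,0,0,0,0,1],[0,0,0,0,0,0,1],[0,0,0,0,0,0,1],[0,0,0,0,0,0,1],[0,0,0,0,0,0,1],[0,0,0,0,0,0,1]]'
python3 -m pendant '[[0.002,-0.03,0,0,0,0.02,1],[0.006,-0.06,0,0,0,0.04,1],[0.006,-0.06,0,0,0,0.04,1]]'
python3 -m pendant '[[0.002,-0.03,0,0,0,0.02,1],[0.005,-0.05,0,0,0,0.035,1],[0.005,-0.05,0,0,0,0.035,1]]'
python3 -c "
from h import *
st();p=readout.read_state()['position'][:2]-PIV;print(np.linalg.norm(p),YR-np.arctan2(p[1],p[0]))"
```

```text
time_s: 41.35
position: [0.6729, 0.009, 0.1487]
time_s: 41.95
position: [0.6739, 0.0079, 0.1493]
tcp_rot: [[-0.997, -0.073, 0.001], [-0.073, 0.997, 0.001], [-0.001, 0.001, -1.0]]
force: [-0.7, 0.7, 3.9]
opening: 0.207
grasp_force: 29.9
time_s: 42.25
position: [0.6738, -0.0031, 0.1493]
tcp_rot: [[-0.998, 0.055, 0.002], [0.055, 0.998, 0.003], [-0.002, 0.003, -1.0]]
force: [0.6, 4.8, 4.9]
opening: 0.2
grasp_force: 29.9
time_s: 42.55
position: [0.6725, -0.0126, 0.1493]
tcp_rot: [[-0.987, 0.164, 0.002], [0.164, 0.987, 0.004], [-0.002, 0.004, -1.0]]
force: [1.1, 6.1, 3.4]
opening: 0.207
grasp_force: 29.9
t 42.5 pos [ 0.6725 -0.0126  0.1493] ya 80.58 F [1.1436 6.1044 3.3873] open 0.207 gf 29.937822818756104
0.08986512383535362 0.25809291265318124
```

```bash
python3 -m pendant '[[0.003,-0.025,0,0,0,0.018,1],[0.008,-0.05,0,0,0,0.035,1],[0.008,-0.05,0,0,0,0.035,1]]'
python3 -c "
from h import *
st();p=readout.read_state()['position'][:2]-PIV;print(np.linalg.norm(p),YR-np.arctan2(p[1],p[0]))"
```

```text
time_s: 42.85
position: [0.6702, -0.0213, 0.1493]
tcp_rot: [[-0.963, 0.271, 0.005], [0.271, 0.963, 0.005], [-0.003, 0.006, -1.0]]
force: [3.8, 7.8, 2.7]
opening: 0.209
grasp_force: 29.9
t 42.9 pos [ 0.6702 -0.0213  0.1493] ya 74.29 F [3.7546 7.8218 2.658 ] open 0.209 gf 29.897283911705017
0.08951195433672164 0.3584701665804193
```

```bash
python3 -m pendant '[[0.004,-0.03,0,0,0,0.02,1],[0.011,-0.06,0,0,0,0.043,1],[0.011,-0.06,0,0,0,0.043,1]]'
python3 -m pendant '[[0.004,-0.03,0,0,0,0.02,1],[0.011,-0.06,0,0,0,0.043,1],[0.011,-0.06,0,0,0,0.043,1]]'
python3 -c "
from h import *
st();p=readout.read_state()['position'][:2]-PIV;print(np.linalg.norm(p),YR-np.arctan2(p[1],p[0]))"
```

```text
time_s: 43.15
position: [0.6646, -0.035, 0.1494]
tcp_rot: [[-0.917, 0.398, 0.004], [0.398, 0.917, 0.0], [-0.004, 0.002, -1.0]]
force: [1.2, 0.6, 3.1]
opening: 0.211
grasp_force: 30.9
time_s: 43.45
position: [0.6587, -0.0449, 0.1494]
tcp_rot: [[-0.855, 0.519, 0.007], [0.519, 0.855, 0.001], [-0.005, 0.005, -1.0]]
force: [4.7, 5.0, 2.4]
opening: 0.215
grasp_force: 30.7
t 43.5 pos [ 0.6587 -0.0449  0.1494] ya 58.76 F [4.7154 5.0283 2.3712] open 0.215 gf 30.691789090633392
0.0884526089534954 0.6546291776544729
```

```bash
for i in 1; do python3 -m pendant '[[0.004,-0.03,0,0,0,0.02,1],[0.008,-0.05,0,0,0,0.035,1],[0.008,-0.05,0,0,0,0.035,1]]'; done
python3 -c "
from h import *
st();p=readout.read_state()['position'][:2]-PIV;print(np.linalg.norm(p),YR-np.arctan2(p[1],p[0]))"
python3 -m pendant '[[0.004,-0.03,0,0,0,0.02,1],[0.008,-0.05,0,0,0,0.035,1],[0.008,-0.05,0,0,0,0.035,1]]'
python3 -c "
from h import *
st();p=readout.read_state()['position'][:2]-PIV;print(np.linalg.norm(p),YR-np.arctan2(p[1],p[0]))"
```

```text
time_s: 43.75
position: [0.6529, -0.0522, 0.1495]
tcp_rot: [[-0.793, 0.609, 0.009], [0.609, 0.793, 0.002], [-0.006, 0.007, -1.0]]
force: [6.6, 5.4, 1.3]
opening: 0.212
grasp_force: 30.6
t 43.8 pos [ 0.6529 -0.0522  0.1495] ya 52.48 F [6.5699 5.4433 1.3499] open 0.212 gf 30.617859363555908
0.08799980807392323 0.7603865042142233
time_s: 44.05
position: [0.6471, -0.0582, 0.1494]
tcp_rot: [[-0.722, 0.692, 0.012], [0.692, 0.722, 0.003], [-0.007, 0.01, -1.0]]
force: [10.0, 8.1, -0.9]
opening: 0.209
grasp_force: 30.2
t 44.0 pos [ 0.6471 -0.0582  0.1494] ya 46.22 F [ 9.9601  8.0515 -0.8633] open 0.209 gf 30.174911320209503
0.08752990232818075 0.8556439697812992
```

```bash
python3 -m pendant '[[0.004,-0.03,0,0,0,0.02,1],[0.008,-0.05,0,0,0,0.035,1],[0.008,-0.05,0,0,0,0.035,1]]'
python3 - <<'E'
from h import *
st();p=readout.read_state()['position'][:2]-PIV;print(np.linalg.norm(p),YR-np.arctan2(p[1],p[0]))
p,d=capture('side');cv2.imwrite('pics/s11.png',p[:,:,::-1]);cv2.imwrite('pics/v11.png',cv2.resize(p[150:350,230:390,::-1],None,fx=3,fy=3))
E
```

```text
time_s: 44.35
position: [0.6373, -0.0664, 0.1498]
tcp_rot: [[-0.642, 0.767, 0.007], [0.767, 0.642, -0.001], [-0.006, 0.005, -1.0]]
force: [5.1, 0.4, 6.6]
opening: 0.212
grasp_force: 32.0
t 44.4 pos [ 0.6373 -0.0664  0.1498] ya 39.92 F [5.1098 0.4323 6.5608] open 0.212 gf 32.025259137153625
0.08701958571547168 1.0019742558639535
```

View pics/v11.png

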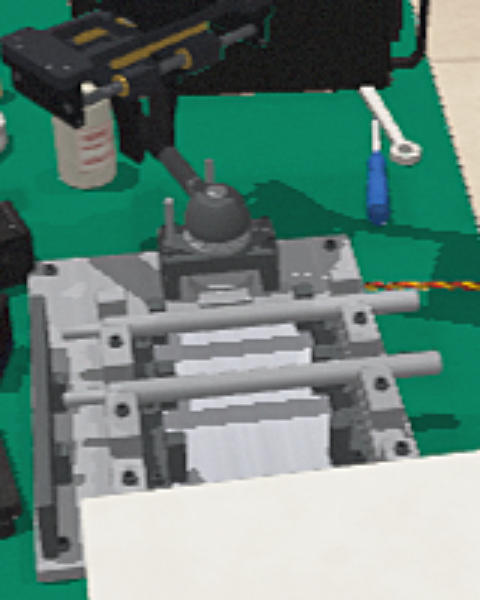

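```bash
python3 - <<'E'
from h import *
for f in("top0","top1","top2","top3"):
    W=cloud("top",np.load(f+".npy"));q=W[...,:2]-O;x=q@FX;y=q@FY;o=[]
    for yc in(0,-.065):
        m=(abs(x)<.05)&(abs(y-yc+.002)<.014)&(W[...,2]>.047)&(W[...,2]<.065); o.append(y[m].mean()-yc)
    print(f,o)
rd=lambda f:cv2.imread("pics/"+f,0).astype(np.float32)
top0=rd("top0.png");t4=rd("t4.png")
v9=np.zeros_like(top0);v9[150:320,200:400]=cv2.resize(rd("v9.png"),(200,170),interpolation=cv2.INTER_AREA)
def sh(a,b,r):
    u0,v0,u1,v1=r; A=a[v0:v1,u0:u1];B=b[v0-8:v1+8,u0-8:u1+8]
    s=cv2.resize;A=s(A,None,fx=10,fy=10,interpolation=2);B=s(B,None,fx=10,fy=10,interpolation=2)
    R=cv2.matchTemplate(B,A,cv2.TM_CCOEFF_NORMED);_,c,_,l=cv2.minMaxLoc(R);return (l[0]/10-8,l[1]/10-8,round(c,3))
# pusher patch between jaw and hub; plate bolt as reference; front jaw teeth
for n,r in dict(pusher=(339,228,353,244),ref=(270,190,280,210),tooth=(266,255,280,266)).items():
    print(n,"v9",sh(top0,v9,r),"open",sh(top0,t4,r))
s0=rd("side0.png");s10=np.zeros_like(s0);s10[150:350,230:390]=cv2.resize(rd("v10.png"),(160,200),interpolation=cv2.INTER_AREA);s11=rd("s11.png")
for n,r in dict(pusher=(292,243,320,252),ref=(242,270,262,330),jaw=(280,283,345,300)).items():
    print(n,"s10",sh(s0,s10,r),"s11",sh(s0,s11,r))
E
```

```text
top0 [np.float64(0.0001396677932289075), np.float64(0.0005198195037073167)]
top1 [np.float64(0.0007215932646335723), np.float64(0.0008848091455617435)]
top2 [np.float64(-0.0033264028647473896), np.float64(-0.0029375062611827207)]
top3 [np.float64(0.0001483228665558486), np.float64(0.00037730742558858554)]
pusher v9 (0.0, 0.0, 0.996) open (2.3000000000000007, -0.20000000000000018, 0.736)
ref v9 (0.0, 0.0, 0.999) open (0.0, 0.0, 0.999)
tooth v9 (0.0, 0.0, 0.997) open (3.3000000000000007, -0.09999999999999964, 0.994)
pusher s10 (-0.09999999999999964, 0.0, 0.981) s11 (0.0, 0.0, 0.986)
ref s10 (0.09999999999999964, 0.09999999999999964, 0.889) s11 (0.09999999999999964, 0.09999999999999964, 0.885)
jaw s10 (0.0, 0.0, 0.993) s11 (0.0, 0.0, 0.994)
```

```bash
python3 -m pendant '[[0,0,-0.03,0,0,0,1],[0,0,-0.058,0,0,0,1],[0,0,-0.058,0,0,0,1]]'
python3 - <<'E'
from h import *
st();p=readout.read_state()["position"][:2]-PIV;print(np.linalg.norm(p),YR-np.arctan2(p[1],p[0]))
plan([lev(t,.0138,.0905-.003*t) for t in np.linspace(1.0,.19,9)[1:]])
E
```

```text
time_s: 44.7
position: [0.6378, -0.0659, 0.1606]
tcp_rot: [[-0.642, 0.767, 0.009], [0.767, 0.642, 0.0], [-0.006, 0.007, -1.0]]
force: [9.9, 1.4, -5.2]
opening: 0.213
grasp_force: 31.4
t 44.7 pos [ 0.6378 -0.0659  0.1606] ya 39.94 F [ 9.8567  1.3691 -5.1751] open 0.213 gf 31.400167644023895
0.08695603886382582 0.9932464665641845
[[-0.003,0.041,-0.001,0.002,0.002,-0.021,1],[0,0.086,0,0.002,0.002,-0.054,1],[0.009,0.13,0,0.002,0.002,-0.086,1],[0.021,0.173,0,0.002,0.002,-0.118,1],[0.038,0.214,0,0.002,0.002,-0.15,1],[0.06,0.254,0.001,0.002,0.002,-0.183,1],[0.085,0.292,0.001,0.002,0.002,-0.215,1],[0.114,0.327,0.001,0.001,0.003,-0.247,1]]
```

```bash
python3 -m pendant '[[-0.001,0.041,0,0,0,-0.021,1],[0,0.086,0,0,0,-0.054,1],[0.009,0.13,0,0,0,-0.086,1],[0.021,0.173,0,0,0,-0.118,1],[0.038,0.214,0,0,0,-0.15,1],[0.06,0.254,0,0,0,-0.183,1],[0.085,0.292,0,0,0,-0.215,1],[0.114,0.327,0,0,0,-0.247,1]]' >/dev/null
python3 -m pendant '[[0,0,0,0,0,0,1],[0,0,0.03,0,0,0,1],[0,0,0.054,0,0,0,1],[0,0,0.054,0,0,0,1]]'
python3 -c "
from h import *
st();p=readout.read_state()['position'][:2]-PIV;print(np.linalg.norm(p),YR-np.arctan2(p[1],p[0]))"
python3 -m pendant '[[0,0,0,0,0,0,0.1],[0,0,0,0,0,0,0.1],[0,0,0,0,0,0,0.1],[0,0,-0.2,0,0,0,0.1],[0,0,-0.4,0,0,0,0.1],[0,0,-0.68,0,0,0,0.1],[0,0,-0.68,0,0,0,0.1],[0,0,-0.68,0,0,0,0.1]]' |tail -4
python3 -m pendant '[[0.3,0.5,0,0,0,0,0.1],[0.3,0.5,0,0,0,0,0.1],[0.5,1,0,0,0,0,0.1],[0.5,1,0,0,0,0,0.1],[0.5,1,0,0,0,0,0.1]]' >/dev/null
python3 -m pendant '[[0.7,0.5,0,0,0,0,0.1],[0.7,0.5,0,0,0,0,0.1],[0.7,0.5,0,0,0,0,0.1],[0.7,0.5,0,0,0,0,0.1],[0.7,0.5,0,0,0,0,0.1]]' |head -2
python3 - <<'E'
from h import *
p,d=capture('top');np.save("top4.npy",d);cv2.imwrite('pics/v12.png',cv2.resize(p[150:320,200:400,::-1],None,fx=4,fy=3.5,interpolation=2))
W=cloud("top",d)
g=W[...,2];q=W[...,:2]-PIV;r=np.hypot(q[...,0],q[...,1]);a=YR-np.arctan2(q[...,1],q[...,0])
m=(r>.063)&(r<.11)&(abs(a-.3)<.6)&(g>.08)&(g<.13);print("th",np.mean(a[m]),"z",np.median(g[m]),g[m].mean())
q=W[...,:2]-O;x=q@FX;y=q@FY
for yc in(0,-.065):
    m=(abs(x)<.05)&(abs(y-yc+.002)<.014)&(g>.047)&(g<.065); print(y[m].mean()-yc)
E
```

```text
time_s: 45.9
position: [0.6729, -0.0066, 0.1496]
tcp_rot: [[-0.996, 0.094, 0.007], [0.094, 0.996, -0.001], [-0.007, 0.0, -1.0]]
force: [6.8, 1.6, -1.8]
opening: 0.205
grasp_force: 30.0
t 45.9 pos [ 0.6729 -0.0066  0.1496] ya 84.58 F [ 6.8304  1.6051 -1.7873] open 0.205 gf 29.974625408649445
0.08947906973650936 0.1914936353650556
tcp_rot: [[-0.995, 0.095, 0.003], [0.095, 0.995, -0.001], [-0.003, -0.001, -1.0]]
force: [-0.4, -0.2, 0.3]
opening: 0.448
grasp_force: 0.0
time_s: 47.7
position: [0.4552, 0.3164, 0.2829]
th 0.1869259903842642 z 0.10106498898334082 0.10077479690781696
0.00010898420331601496
0.00040082781092277975
```

View pics/v12.png

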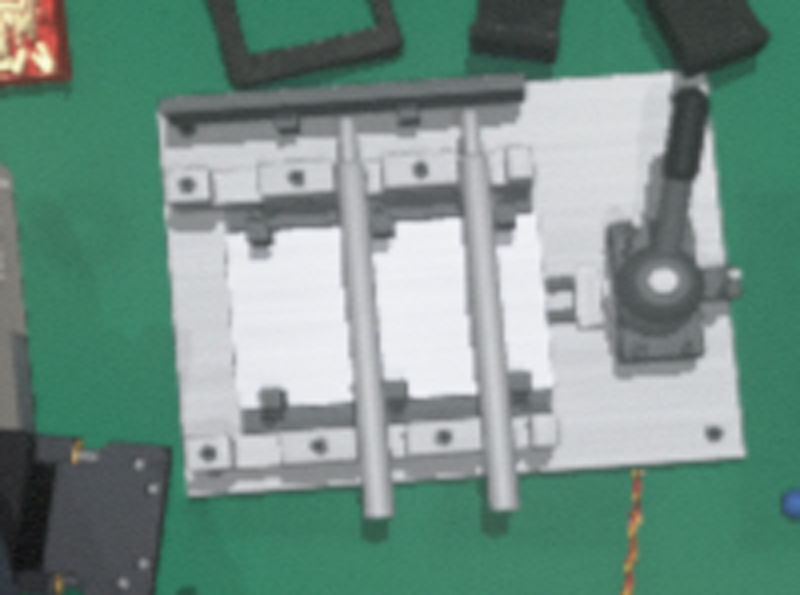

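```bash
python3 -c "
from rig import bot
print(bot.hand_in())"
```

```text
the job is handed in; nothing more can be done
None
```

I turned both thermowells present (middle and right slots; the left was empty) tip to the stop, clamped them tight, parked the lever down at about 0.19 rad from straight back, and handed the job in; no verdict came back. The tips lie about 8 mm short of touching the stop, and I judged the clamp tight from the lever's behaviour and the pictures.

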